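Fetch the coin bundle from among the pots for scanning

ROBOT

A 7-joint arm with a two-finger parallel gripper is mounted at the origin on the work surface. World frame = base frame: x ahead of the robot, y to its left, z up, the work surface at z = 0. Lengths are in m, angles in rad, forces in N, time in s.
With the tool pointing down it reaches from about 0.4 to 0.875 m from the base axis. Payload 4.4 kg.
Tool frame: the origin (TCP) lies midway between the tips of the shut fingers; the grasp point (between the pads) lies 19 mm behind it; z points along the fingers, y is the line along which they close (so a half turn about z gives the same grasp; the last joint's range is limited). The gripper opens to 85 mm and grips with 20 to 120 N. Pads are 22 mm wide; open, the fingers measure 114 mm over their backs; the gripper's body (76 mm by 85 mm) begins 54 mm behind the grasp point. The pads swing forward as they close: fully open they stand 13 mm farther back than shut.
Start: joints at [1.207, 0.628, 0.038, 1.517, -0.027, 0.996, -0.02], TCP at [0.191, -0.621, 0.231] pointing down, gripper open.
Joint ranges: [-3.06, 3.06], [-0.37, 2.12], [-1.25, 1.32], [0.18, 2.47], [-1.1, 4.24], [0.23, 1.98], [-2.94, 2.94]. Speed limits (rad/s): [2.57, 2.57, 3.14, 3.14, 3.14, 3.14, 3.14].

INTERFACE

Orientations are given as a unit quaternion [x, y, z, w].
In Python, from bench import monitor, viewer, ticket, nets gives the robot as it stands.
- The arm moves only by the tool drive_tool, never from a script. Its argument "moves" is a list of rows, each an object with "angular": the turn, a rotation vector about the world's x, y, z in degrees, a list of three; "travel": the shift along the world's x, y, z in m, a list of three; "claw": the opening, from 0 (shut) to 1 (fully open). A call has 1 to 8 rows; each row is the pose to reach, as a shift and turn from the pose commanded when the call began; what a row does not reach only later rows make up. A row lasts 1/12 s, in which the tool goes at most 41.7 mm and 7.16 degrees, less where a joint would pass 70% of its speed; a pose out of reach is approached as far as the arm can. A call with a gripper value outside its range is refused whole. The fingers move at their own pace and stop on an object; "newtons" is the grip in N (left out, the last holds). Time passes only in rows, so rows that repeat a pose let the fingers close. It gives the time, the measured TCP pose, the force, the opening and the grip force at its end, in the units of the state.
- monitor.get_state(): the state, without advancing time (a new reading comes with each control period).
- viewer.grab_frame(name): name is "scene" or "side" or "wrist"; returns (picture, depth): 480x640x3 uint8, blue, green, red; 480x640 float32, m along the optical axis (not along the pixel's ray), 0 where there is no reading.
- viewer.camera_info(name): a dict with "fx", "fy", "cx", "cy" (pixels), "extrinsics" (4x4, takes a point from camera to world coordinates); the wrist camera has in their place "tool_from_camera" (4x4, takes a point from camera to tool coordinates, whose origin is the TCP and whose axes are the flange's). Camera axes: x right, y up, looking along -z (the intrinsics and any distortion apply to the point x, -y, -z); pixel columns grow to the right and rows downward; lengths in m; the calibration is good to about 2 mm. A picture is of the moment at which its call begins: read the wrist's pose just before it. camera_info takes no time and is no camera call.
- ticket.finish_job(): hands the job in; it is judged then, once.
Trained networks look in the newest picture that a camera, given by its name, has taken for a name from the list of things; names that differ only in an ending like _2 or _b are one class to them, and where a whole thing is asked for, a point or a joint stands for the part that bears it (a point fixed in the world has none). Each returns a list of dicts, best first, with "confidence" (0 to 1); they miss things now and then, are a little off and sometimes report something else, mostly with a low value. They report only what shows in the picture. A call takes as long as a camera call.
- nets.spot_in(camera, query): "point" ([x, y, z] in m, in the coordinates of the camera as it stood for that picture, good to about 4 mm: the middle of the surface that is visible of it).
- nets.landmark_of(camera, query): "point" ([x, y, z] in m, in the coordinates of the camera as it stood for that picture, good to about 4 mm: a listed point, or the origin of a listed thing).
The state is a dict: "t": time; "q": joint angles; "dq": joint speeds; "joint_efforts": joint torques, N m; "ee_pos": TCP position; "tool_rot": TCP orientation; "wrist_force": force on the tool from outside, world axes, zero at the start; "moment": the same for the moment, N m; "width": finger opening in m; "gripper_force": force on a finger pad.
Only numpy, scipy, OpenCV 4.12 (cv2) and the standard library are available. Lean on these libraries where they do the work, as an engineer would, in place of code of your own. Each camera call takes 0.05 s, during which the arm holds its last target. There are 200 camera calls.

TASK

The green bundle of coins in the wooden finds tray is boxed in by three clay pots: lift the three pots out and stand them on the grey padded mat, and only then take the coin bundle out and set it right side up in the middle of the scanning turntable. Once it stands there, put each pot back into the card tray that it came from, upright and flat on that tray's floor. These are fragile finds: set everything down gently, never let a pot tip over, and leave the ball bar where it lies.

Things in the scene. Friction and masses are not known exactly. Their poses are not given: they have to be found in the camera images.
- bottle: Clay bottle, the tallest pot: 136 mm high, foot 40 mm across, belly 62 mm across from 36 to 60 mm above its underside, long straight neck 26 mm across from 88 to 128 mm up (grip it there), lip 32 mm across, small mouth. About 0.26 kg. Origin: centre of its underside; z up along its axis. At the start it stands in its card tray, place_bottle.
- jar: Clay jar with a wide short neck: 100 mm high, foot 40 mm across, belly 62 mm across from 32 to 48 mm above its underside, straight neck 44 mm across from 62 to 94 mm up (grip it there), rim 49 mm across, mouth 35 mm. About 0.26 kg. Origin: centre of its underside; z up along its axis. At the start it stands in its card tray, place_jar.
- beaker: Clay beaker, a straight-sided cup: 104 mm high, foot 40 mm across and 14 mm high, straight wall 56 mm across from 34 mm above its underside up to the rim (grip it outside, near the rim), mouth 47 mm. About 0.26 kg. Origin: centre of its underside; z up along its axis. At the start it stands in its card tray, place_beaker.
- coins: Four strings of old green coins corroded into one rigid lump: 58 mm long (its x), 51 mm wide (its y; grip it across this), 46 mm high (z up), about 0.45 kg. Origin: centre of its underside, at the start 19 mm above the table, on a foam block in the middle of the wooden tray's back row. Pots stand 69 mm off (centre to centre) to its left, right and front: no room for fingers.
- place_bottle: Card tray in which the bottle stands at the start: fixed, open, 68 mm square, walls 2.5 mm thick. Origin: centre of its underside, 6 mm above the table; its floor is 8.5 mm and its rim 18 mm above the table. x and y along its walls: y along the wooden tray's rows, +x from the front row to the back row. The three pots' card trays are alike; which pot stands left, right or front of the coins varies.
- place_jar: Card tray in which the jar stands at the start; otherwise as place_bottle. The three lie in a fixed wooden finds tray 152 mm deep (x) and 221 mm wide (y), rim 24 mm above the table, with two rows of three places: back row pot, coins, pot; front row sherd, pot, sherd (the sherds are flat, under 20 mm above the table).
- place_beaker: Card tray in which the beaker stands at the start; otherwise as place_bottle.
- mat: Grey padded mat, the side area for the pots: fixed, 180 mm (x) by 230 mm (y), its firm flat top 8 mm above the table. Origin: centre of its underside, on the table. Room for the three pots, for example in a triangle.
- turntable: Low round scanning turntable: fixed (it does not turn), 180 mm across, its flat dark top with pale rings is 35 mm above the table. Origin: centre of its underside, on the table.
- ball_bar: Ball bar for checking the scanner, lying loose on the table beyond the work: two white balls of 38 mm, 170 mm apart along its y axis, joined by a black rod on two small black feet; 44 mm high. Origin: under its middle, on the table. Not to be disturbed.

How it is judged:
On the way, in this order (a step that is already met when the one before it is completed fails the run):
1. all three pots stand upright on the mat while the coins still lie in their place in the tray (x of bottle in the frame of mat between -0.085 and 0.085 m and y of bottle in the frame of mat between -0.11 and 0.11 m and z of bottle in the frame of mat between 0.004 and 0.013 m and angle between each of bottle, jar, beaker's own z axis and vertical below 0.1 rad and linear speed of each of bottle, jar, beaker below 0.02 m/s and angular speed of each of bottle, jar, beaker below 0.2 rad/s and x of jar in the frame of mat between -0.085 and 0.085 m and y of jar in the frame of mat between -0.11 and 0.11 m and z of jar in the frame of mat between 0.004 and 0.013 m and x of beaker in the frame of mat between -0.085 and 0.085 m and y of beaker in the frame of mat between -0.11 and 0.11 m and z of beaker in the frame of mat between 0.004 and 0.013 m and distance of coins from where it was at the start of the episode below 0.02 m), for 0.2 s.
2. the coin bundle rests, let go, in the middle of the turntable, with the pots still on the mat (horizontal distance between coins and turntable below 0.015 m and z of coins in the frame of turntable between 0.03 and 0.041 m and angle between coins's own z axis and vertical below 0.12 rad and linear speed of each of coins, bottle, jar, beaker below 0.02 m/s and angular speed of each of coins, bottle, jar, beaker below 0.2 rad/s and contact force between the fingers and coins below 0.2 N and x of bottle in the frame of mat between -0.085 and 0.085 m and y of bottle in the frame of mat between -0.11 and 0.11 m and z of bottle in the frame of mat between 0.004 and 0.013 m and angle between each of bottle, jar, beaker's own z axis and vertical below 0.1 rad and x of jar in the frame of mat between -0.085 and 0.085 m and y of jar in the frame of mat between -0.11 and 0.11 m and z of jar in the frame of mat between 0.004 and 0.013 m and x of beaker in the frame of mat between -0.085 and 0.085 m and y of beaker in the frame of mat between -0.11 and 0.11 m and z of beaker in the frame of mat between 0.004 and 0.013 m), for 0.2 s.
At the end, for the whole second after the job is handed in: The coin bundle rests right side up on the turntable, its centre within 15 mm of the turntable's; the bottle, jar and beaker each stand upright and at rest on the floor of their own card tray, within 12 mm of its centre (horizontal distance between coins and turntable below 0.015 m and z of coins in the frame of turntable between 0.03 and 0.041 m and angle between coins's own z axis and vertical below 0.12 rad and linear speed of each of coins, bottle, jar, beaker below 0.02 m/s and angular speed of each of coins, bottle, jar, beaker below 0.2 rad/s and horizontal distance between bottle and place_bottle below 0.012 m and z of bottle in the frame of place_bottle between -0.002 and 0.007 m and angle between each of bottle, jar, beaker's own z axis and vertical below 0.08 rad and horizontal distance between jar and place_jar below 0.012 m and z of jar in the frame of place_jar between -0.002 and 0.007 m and horizontal distance between beaker and place_beaker below 0.012 m and z of beaker in the frame of place_beaker between -0.002 and 0.007 m); the robot touches nothing.
It fails at once if a pot is tipped by more than about 30 degrees (angle between any of bottle, jar, beaker's own z axis and vertical above 0.55 rad).
It fails at once if a pot strikes the mat or its card tray, or the coins the turntable, with more than 80 N (dropped or banged down) (contact force between any of bottle, jar, beaker and mat above 80 N or contact force between bottle and place_bottle above 80 N or contact force between jar and place_jar above 80 N or contact force between beaker and place_beaker above 80 N or contact force between coins and turntable above 80 N).
It fails at once if the ball bar is moved by more than 15 mm (distance of ball_bar from where it was at the start of the episode above 0.015 m).
It also fails if it takes over 150 s, if anything falls off the work surface, if the arm or the gripper's body presses on something with over 40 N, if the wrist force passes 120 N, or if a joint passes its speed limit or range.

## Working session

There is one attempt and no reset: what is moved stays moved. The work goes in short steps, Python scripts to look and compute and a tool call to move; the robot and the scene stay as the last step left them, time stands still between calls to the robot, and variables do not carry over. Pictures are saved under pics/ and viewed, at most 14 in all, crops included, and the job is handed in when it is done.

Besides the shell and the picture viewer there is one more tool, called as name(argument=value, ...) on one line, values as JSON. drive_tool: Moves the arm, as the interface text tells. Its arguments: {"type":"object","properties":{"moves":{"type":"array"},"newtons":{"type":"number"}},"required":["moves"]}

```bash
mkdir -p pics; cat > h.py <<'E'
import numpy as np, cv2
from bench import monitor, viewer, ticket, nets
from scipy.spatial.transform import Rotation as R
def cam(name):
    c=viewer.camera_info(name)
    if 'extrinsics' in c: return c,np.array(c['extrinsics'])
    s=monitor.get_state(); T=np.eye(4); T[:3,:3]=R.from_quat(s['tool_rot']).as_matrix(); T[:3,3]=s['ee_pos']
    return c,T@np.array(c['tool_from_camera'])
def cloud(c,T,d):
    v,u=np.mgrid[:480,:640]
    P=np.stack([(u-c['cx'])/c['fx']*d,-(v-c['cy'])/c['fy']*d,-d],-1)
    return P@T[:3,:3].T+T[:3,3]
E
cat > a.py <<'E'
from h import *
s=monitor.get_state(); print({k:np.round(v,3) for k,v in s.items()})
for n in ['scene','side']:
    c,T=cam(n); p,d=viewer.grab_frame(n); cv2.imwrite(f'pics/{n}0.png',p); np.savez(f'{n}0.npz',p=p,d=d)
    print(n,{k:v for k,v in c.items() if k!='extrinsics'},np.round(T,3).tolist())
    for q in ['bottle','jar','beaker','coins','place_bottle','place_jar','place_beaker','mat','turntable','ball_bar']:
        print(q,[(np.round(T[:3,:3]@r['point']+T[:3,3],3).tolist(),round(r['confidence'],2)) for r in nets.landmark_of(n,q)[:2]])
E
python3 a.py
```

```text
{'t': np.float64(0.0), 'q': array([ 1.207,  0.629,  0.038,  1.518, -0.027,  0.996, -0.02 ]), 'dq': array([ 0.001, -0.002, -0.002, -0.001,  0.   , -0.001,  0.002]), 'joint_efforts': array([-1.0000e-03, -5.6343e+01,  1.2260e+00, -1.9345e+01,  1.1000e-02,
        1.0000e-02,  0.0000e+00]), 'ee_pos': array([ 0.191, -0.621,  0.23 ]), 'tool_rot': array([ 0.989,  0.148, -0.   , -0.001]), 'wrist_force': array([ 0.288, -0.408, -0.228]), 'moment': array([ 0.006,  0.063, -0.046]), 'gripper_force': np.float64(0.0), 'width': np.float64(0.085)}
scene {'fx': 570.1546244019861, 'fy': 570.1546244019861, 'cx': 325.60448781549803, 'cy': 229.8920234097322} [[-0.006, -0.529, 0.849, 1.463], [1.0, -0.02, -0.005, -0.005], [0.02, 0.849, 0.529, 0.569], [0.0, 0.0, 0.0, 1.0]]
bottle []
jar [([0.532, -0.356, 0.007], 0.72)]
beaker [([0.55, -0.218, 0.012], 0.67)]
coins [([0.537, -0.285, 0.021], 0.63)]
place_bottle []
place_jar [([0.535, -0.353, 0.007], 0.53)]
place_beaker [([0.541, -0.216, 0.004], 0.78)]
mat [([0.494, 0.262, 0.0], 0.94)]
turntable [([0.581, 0.0, -0.002], 0.62)]
ball_bar [([0.78, 0.069, -0.0], 0.71)]
side {'fx': 496.75845714455255, 'fy': 496.75845714455255, 'cx': 329.22080843785096, 'cy': 236.8439705836609} [[0.754, 0.441, -0.487, 0.154], [-0.657, 0.525, -0.541, -0.528], [0.017, 0.728, 0.686, 0.691], [0.0, 0.0, 0.0, 1.0]]
bottle [([0.474, -0.28, 0.01], 0.64)]
jar [([0.534, -0.35, 0.011], 0.87), ([0.54, -0.286, 0.021], 0.29)]
beaker [([0.546, -0.221, 0.008], 0.86)]
coins [([0.538, -0.284, 0.02], 0.71)]
place_bottle [([0.473, -0.28, 0.005], 0.93)]
place_jar [([0.542, -0.354, 0.007], 0.83)]
place_beaker [([0.551, -0.217, -0.0], 0.9), ([0.786, 0.067, -0.002], 0.6)]
mat [([0.495, 0.265, -0.003], 0.79)]
turntable [([0.583, 0.005, 0.001], 0.92)]
ball_bar [([0.783, 0.066, 0.002], 0.88), ([0.549, -0.222, 0.011], 0.49)]
```

View pics/scene0.png

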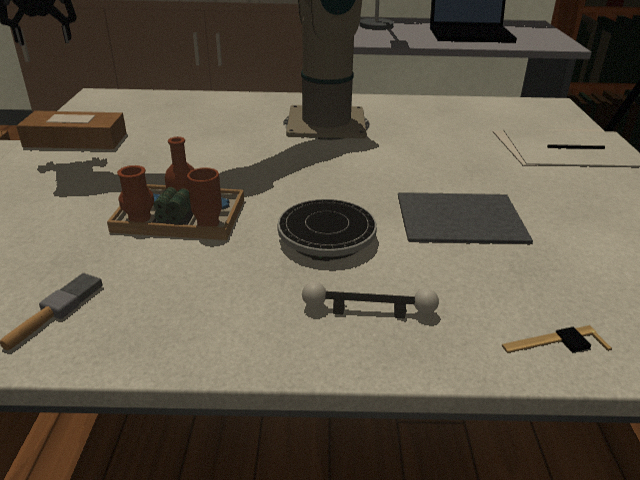

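View pics/side0.png

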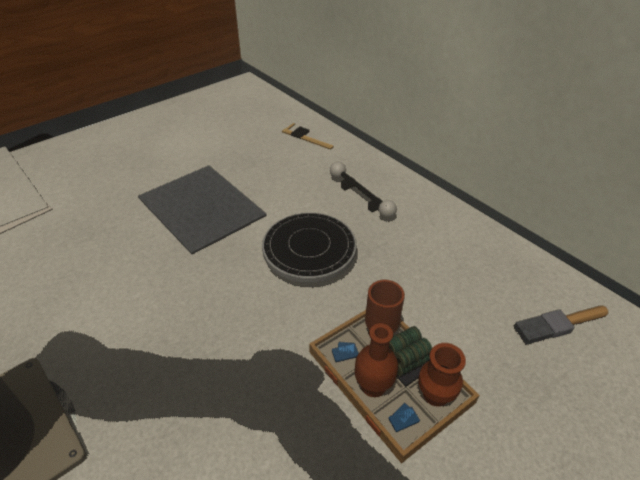

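```bash
cat > fit.py <<'E'
from h import *
from scipy.optimize import least_squares
def circ(P,r):
    f=least_squares(lambda x:np.hypot(P[:,0]-x[0],P[:,1]-x[1])-r,np.array([np.median(P[:,0]),np.median(P[:,1])]),loss='soft_l1',f_scale=.002)
    return np.round(f.x,4),len(P),round(float(np.std(f.fun)),4)
if __name__=='__main__':
  for n in ['scene','side']:
    c,T=cam(n); z=np.load(n+'0.npz'); P=cloud(c,T,z['d']); P=P[z['d']>0]
    v=-T[:3,2][:2]
    def sel(x,y,z0,z1,r): return P[(np.hypot(P[:,0]-x,P[:,1]-y)<r)&(P[:,2]>z0)&(P[:,2]<z1)]
    # outside wall facing camera: init displaced away from camera
    for nm,x,y,z0,z1,r in [('bottle',.474,-.282,.1,.134,.013),('jar',.537,-.354,.074,.1,.022),('beaker',.548,-.218,.06,.106,.028)]:
        Q=sel(x,y,z0,z1,r+.012); u=T[:2,3]-[x,y]; u/=np.linalg.norm(u)
        Q=Q[(Q[:,:2]-[x,y])@u>0.2*r] if len(Q) else Q
        if len(Q)>20: print(n,nm,circ(Q,r))
    for nm,x,y,z0,z1,r in [('turn',.581,.002,.03,.04,.1),('mat',.494,.263,.004,.012,.2)]:
        Q=sel(x,y,z0,z1,r); rect=cv2.minAreaRect((Q[:,:2]*1000).astype(np.float32)); print(n,nm,rect,np.round(np.median(Q[:,2]),4))
    Q=sel(.539,-.285,.05,.08,.036); print(n,'coins',cv2.minAreaRect((Q[:,:2]*1000).astype(np.float32)),Q[:,2].max())
    Q=sel(.51,-.285,.021,.026,.17); print(n,'trayrim',cv2.minAreaRect((Q[:,:2]*1000).astype(np.float32)))
E
python3 fit.py
```

```text
scene bottle (array([ 0.4715, -0.2828]), 200, 0.0015)
scene jar (array([ 0.5321, -0.3542]), 297, 0.0015)
scene beaker (array([ 0.5478, -0.2215]), 701, 0.0014)
scene turn ((580.397216796875, 1.5330810546875), (179.78775024414062, 178.6151580810547), 5.115902900695801) 0.0361
scene mat ((496.97821044921875, 278.33404541015625), (341.6031799316406, 300.0780334472656), 21.732263565063477) 0.0085
scene coins ((537.353271484375, -282.88348388671875), (53.27582550048828, 66.00296783447266), 73.5120620727539) 0.07593187516427319
scene trayrim ((506.45184326171875, -283.898681640625), (222.18756103515625, 157.6052703857422), 85.35578155517578)
side bottle (array([ 0.4553, -0.2951]), 259, 0.0038)
side jar (array([ 0.5347, -0.3531]), 339, 0.0006)
side beaker (array([ 0.5127, -0.2506]), 584, 0.0081)
side turn ((580.4915161132812, 1.538787841796875), (180.41757202148438, 178.31405639648438), 32.13999557495117) 0.0364
side mat ((495.2239990234375, 256.17138671875), (352.86083984375, 382.13018798828125), 82.16313934326172) 0.0087
side coins ((539.353759765625, -285.1384582519531), (50.83950424194336, 55.37197494506836), 80.51248931884766) 0.06910513504843496
side trayrim ((506.721435546875, -282.99371337890625), (222.70645141601562, 155.64602661132812), 85.5046157836914)
```

The bottle is in front at scene (177,165), with the jar at right-back (134,190), the beaker at left-back (205,195) and the coins between them at (172,205). The turntable is at (327,225), the mat at (462,217) and the ball bar at (370,298), well clear of the work. In the side picture the same pots are at (378,360), (443,375) and (385,305).

drive_tool(moves=[{"angular":[0,0,50],"travel":[0.2,0.24,0],"claw":1},{"angular":[0,0,50],"travel":[0.2,0.24,0],"claw":1},{"angular":[0,0,50],"travel":[0.2,0.24,0],"claw":1},{"angular":[0,0,50],"travel":[0.2,0.24,0],"claw":1},{"angular":[0,0,50],"travel":[0.2,0.24,0],"claw":1},{"angular":[0,0,50],"travel":[0.2,0.24,0],"claw":1},{"angular":[0,0,68],"travel":[0.281,0.34,0.03],"claw":1},{"angular":[0,0,68],"travel":[0.281,0.34,0.03],"claw":1}], newtons=40)

```text
t: 1.77
ee_pos: [0.4037, -0.3638, 0.2444]
tool_rot: [0.795, 0.607, -0.0, -0.0]
wrist_force: [0.6, -0.4, 0.4]
width: 0.0853
gripper_force: 0.0
```

drive_tool(moves=[{"angular":[0,0,12],"travel":[0.055,0.066,0.01],"claw":1},{"angular":[0,0,12],"travel":[0.055,0.066,0.01],"claw":1},{"angular":[0,0,12],"travel":[0.055,0.066,0.01],"claw":1},{"angular":[0,0,12],"travel":[0.055,0.066,0.01],"claw":1}])

```text
t: 2.1
ee_pos: [0.4604, -0.2966, 0.2549]
tool_rot: [0.727, 0.686, 0.001, 0.001]
wrist_force: [-0.9, -1.0, -0.0]
width: 0.0851
gripper_force: 0.0
```

```bash
cat > st.py <<'E'
from h import *
s=monitor.get_state(); r=R.from_quat(s['tool_rot']).as_matrix()
print(np.round(s['t'],2),np.round(s['ee_pos'],4),'yaw',np.round(np.degrees(np.arctan2(r[1,0],r[0,0])),1),'z',np.round(r[:,2],3),np.round(s['q'],2),np.round(s['wrist_force'],1),s['width'])
E
cat > w.py <<'E'
import sys
from h import *
exec(open('st.py').read().split('\n',1)[1])
c,T=cam('wrist'); p,d=viewer.grab_frame('wrist'); cv2.imwrite(f'pics/{sys.argv[1]}.png',p); np.savez(sys.argv[1]+'.npz',p=p,d=d,T=T)
for q in sys.argv[2:]:
    print(q,[(np.round(T[:3,:3]@r['point']+T[:3,3],4).tolist(),round(r['confidence'],2)) for r in nets.landmark_of('wrist',q)[:2]])
E
python3 w.py w1 bottle jar beaker coins place_bottle
```

```text
2.1 [ 0.4604 -0.2966  0.2549] yaw 86.7 z [ 0.002  0.001 -1.   ] [ 0.74  0.47 -0.32  1.77  0.18  0.93  0.29] [-0.9 -1.  -0. ] 0.0850542052018004
bottle [([0.4664, -0.2785, 0.0105], 0.62)]
jar [([0.5324, -0.3516, 0.0084], 0.65)]
beaker [([0.5419, -0.2204, 0.0092], 0.63), ([0.5326, -0.353, 0.0084], 0.17)]
coins [([0.5354, -0.2799, 0.0176], 0.88), ([0.5426, -0.22, 0.0115], 0.71)]
place_bottle []
```

View pics/w1.png

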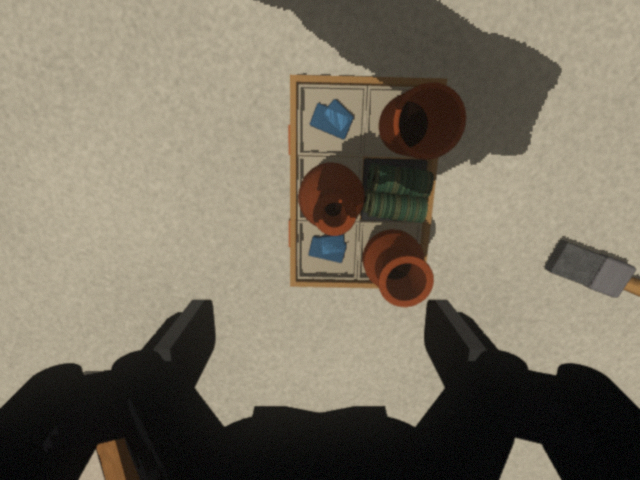

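The wrist view shows the tray nearly square to the gripper. The bottle mouth is at (333,208), the jar at (408,280), the beaker at (415,120) and the coins at (398,190), in line with the tray.

drive_tool(moves=[{"angular":[0,0,0],"travel":[0.005,0.008,0],"claw":1},{"angular":[0,0,-1],"travel":[0.011,0.016,0],"claw":1},{"angular":[0,0,-1],"travel":[0.011,0.016,-0.03],"claw":1},{"angular":[0,0,-1],"travel":[0.011,0.016,-0.06],"claw":1},{"angular":[0,0,-1],"travel":[0.011,0.016,-0.06],"claw":1},{"angular":[0,0,-1],"travel":[0.011,0.016,-0.06],"claw":1}])

```text
t: 2.9
ee_pos: [0.468, -0.283, 0.1934]
tool_rot: [0.735, 0.678, -0.0, -0.002]
wrist_force: [-0.4, 0.2, 0.3]
width: 0.0853
gripper_force: 0.0
```

```bash
python3 st.py; python3 - <<'E'
from h import *
from fit import circ
c,T=cam('wrist'); p,d=viewer.grab_frame('wrist'); P=cloud(c,T,d)[d>0]
for nm,x,y,z0,z1 in [('bottle',.472,-.282,.13,.15),('jar',.536,-.354,.095,.115),('beaker',.546,-.218,.1,.118)]:
    Q=P[(np.hypot(P[:,0]-x,P[:,1]-y)<.035)&(P[:,2]>z0)&(P[:,2]<z1)]
    if len(Q): print(nm,len(Q),cv2.minEnclosingCircle((Q[:,:2]*1000).astype(np.float32)))
E
```

```text
2.9 [ 0.468  -0.283   0.1934] yaw 85.3 z [-0.003  0.002 -1.   ] [ 0.69  0.54 -0.3   1.84  0.21  0.79  0.2 ] [-0.4  0.2  0.3] 0.08525367017589844
bottle 1898 ((471.29412841796875, -279.8439636230469), 16.037912368774414)
jar 1412 ((531.5831909179688, -351.2193908691406), 24.473373413085938)
beaker 3060 ((547.9144897460938, -218.93788146972656), 28.2246150970459)
```

drive_tool(moves=[{"angular":[0,0,0],"travel":[0.003,0.003,-0.02],"claw":1},{"angular":[0,0,0],"travel":[0.003,0.003,-0.045],"claw":1},{"angular":[0,0,0],"travel":[0.003,0.003,-0.07],"claw":1},{"angular":[0,0,0],"travel":[0.003,0.003,-0.094],"claw":1},{"angular":[0,0,0],"travel":[0.003,0.003,-0.094],"claw":1},{"angular":[0,0,0],"travel":[0.003,0.003,-0.094],"claw":0.3},{"angular":[0,0,0],"travel":[0.003,0.003,-0.094],"claw":0},{"angular":[0,0,0],"travel":[0.003,0.003,-0.094],"claw":0}])

```text
t: 3.62
ee_pos: [0.4735, -0.2814, 0.1024]
tool_rot: [0.735, 0.678, 0.001, 0.002]
wrist_force: [0.0, -0.3, -0.7]
width: 0.052
gripper_force: 0.0
```

drive_tool(moves=[{"angular":[0,0,0],"travel":[0,0,0],"claw":0},{"angular":[0,0,0],"travel":[0,0,0],"claw":0},{"angular":[0,0,0],"travel":[0,0,0],"claw":0},{"angular":[0,0,0],"travel":[0,0,0],"claw":0}])

```text
t: 3.95
ee_pos: [0.4727, -0.2811, 0.1017]
tool_rot: [0.735, 0.678, 0.0, 0.001]
wrist_force: [-0.6, -0.7, 6.3]
width: 0.0275
gripper_force: 35.8
```

drive_tool(moves=[{"angular":[0,0,0],"travel":[0,0,0.004],"claw":0},{"angular":[0,0,0],"travel":[0,0,0.015],"claw":0},{"angular":[0,0,0],"travel":[0,0,0.035],"claw":0},{"angular":[0,0,0],"travel":[0,0,0.06],"claw":0},{"angular":[0,0,0],"travel":[0,0,0.085],"claw":0},{"angular":[0,0,0],"travel":[0,0,0.11],"claw":0},{"angular":[0,0,0],"travel":[0,0,0.125],"claw":0},{"angular":[0,0,0],"travel":[0,0,0.13],"claw":0}])

```text
t: 4.62
ee_pos: [0.4732, -0.2811, 0.2336]
tool_rot: [0.735, 0.678, 0.001, 0.002]
wrist_force: [0.6, 0.0, -2.5]
width: 0.0269
gripper_force: 37.5
```

drive_tool(moves=[{"angular":[0,0,0],"travel":[0,0.015,0],"claw":0},{"angular":[0,0,0],"travel":[0,0.045,0],"claw":0},{"angular":[0,0,0],"travel":[0,0.08,0],"claw":0},{"angular":[0,0,0],"travel":[0.003,0.12,0],"claw":0},{"angular":[0,0,0],"travel":[0.006,0.16,0],"claw":0},{"angular":[0,0,0],"travel":[0.01,0.2,0],"claw":0},{"angular":[0,0,0],"travel":[0.01,0.24,0],"claw":0},{"angular":[0,0,0],"travel":[0.01,0.28,0],"claw":0}])

```text
t: 5.28
ee_pos: [0.4811, 0.0012, 0.2299]
tool_rot: [0.735, 0.678, -0.0, -0.0]
wrist_force: [0.7, 0.9, -2.1]
width: 0.0271
gripper_force: 37.8
```

drive_tool(moves=[{"angular":[0,0,0],"travel":[0,0.04,0],"claw":0},{"angular":[0,0,0],"travel":[0,0.08,0],"claw":0},{"angular":[0,0,0],"travel":[0.005,0.12,0],"claw":0},{"angular":[0,0,0],"travel":[0.01,0.16,0],"claw":0},{"angular":[0,0,0],"travel":[0.012,0.2,0],"claw":0},{"angular":[0,0,0],"travel":[0.012,0.23,0],"claw":0},{"angular":[0,0,0],"travel":[0.012,0.25,0],"claw":0},{"angular":[0,0,0],"travel":[0.012,0.26,0],"claw":0}])

```text
t: 5.95
ee_pos: [0.4924, 0.2633, 0.2297]
tool_rot: [0.733, 0.68, 0.0, -0.001]
wrist_force: [-0.1, 0.9, -1.7]
width: 0.0269
gripper_force: 37.9
```

```bash
python3 st.py; python3 w.py w2 mat bottle; python3 - <<'E'
from h import *
z=np.load('w2.npz'); c,_=cam('wrist'); P=cloud(c,z['T'],z['d'])[z['d']>0]
# table vs mat levels
hist=np.histogram(P[:,2],bins=np.arange(-.01,.03,.002)); print(hist[0])
m=cv2.cvtColor(z['p'],cv2.COLOR_BGR2GRAY)
A=cloud(c,z['T'],z['d']); s=(z['d']>0)&(A[...,2]>.003)&(A[...,2]<.016)&(m<110)&(A[...,1]>.12)
Q=A[s][:,:2]; print(cv2.minAreaRect((Q*1000).astype(np.float32)),np.median(A[s][:,2]))
E
```

```text
5.95 [0.4924 0.2633 0.2297] yaw 85.6 z [-0.001  0.002 -1.   ] [-0.3   0.52 -0.36  1.77  0.22  0.89 -0.83] [-0.1  0.9 -1.7] 0.02688429274054475
5.95 [0.4924 0.2633 0.2297] yaw 85.6 z [-0.001  0.002 -1.   ] [-0.3   0.52 -0.36  1.77  0.22  0.89 -0.83] [-0.1  0.9 -1.7] 0.02688429274054475
mat [([0.4925, 0.2668, -0.0009], 0.65)]
bottle [([0.4891, 0.2696, 0.1377], 0.56)]
[     0      0      0   1936 107961  78204   1399    711  16424  12049
    932    511     72    101    263    101    165    237    337]
((601.7821655273438, 258.4056396484375), (239.3740997314453, 410.9097595214844), 83.89484405517578) 0.007791443744877835
```

View pics/w2.png

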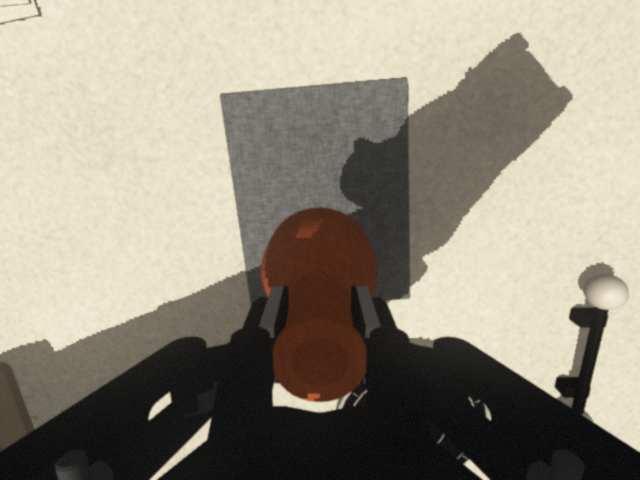

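The wrist view shows the bottle held straight in the gripper over the mat. The mat spans pixels (222–410, 80–300) and lies nearly square.

drive_tool(moves=[{"angular":[0,0,0],"travel":[0.001,0.025,0],"claw":0},{"angular":[0,0,0],"travel":[0.003,0.055,0],"claw":0},{"angular":[0,0,0],"travel":[0.003,0.075,-0.015],"claw":0},{"angular":[0,0,0],"travel":[0.003,0.075,-0.04],"claw":0},{"angular":[0,0,0],"travel":[0.003,0.075,-0.065],"claw":0},{"angular":[0,0,0],"travel":[0.003,0.075,-0.09],"claw":0},{"angular":[0,0,0],"travel":[0.003,0.075,-0.11],"claw":0},{"angular":[0,0,0],"travel":[0.003,0.075,-0.12],"claw":0}])

```text
t: 6.77
ee_pos: [0.4965, 0.3299, 0.1074]
tool_rot: [0.736, 0.677, -0.003, 0.001]
wrist_force: [0.2, -0.2, -3.5]
width: 0.0271
gripper_force: 38.9
```

drive_tool(moves=[{"angular":[0,0,0],"travel":[0,0,-0.003],"claw":0},{"angular":[0,0,0],"travel":[0,0,-0.006],"claw":0},{"angular":[0,0,0],"travel":[0,0,-0.007],"claw":0},{"angular":[0,0,0],"travel":[0,0,-0.008],"claw":0},{"angular":[0,0,0],"travel":[0,0,-0.009],"claw":0},{"angular":[0,0,0],"travel":[0,0,-0.009],"claw":0}])

```text
t: 7.27
ee_pos: [0.4973, 0.3346, 0.102]
tool_rot: [0.735, 0.678, 0.001, 0.0]
wrist_force: [0.0, 0.3, -2.0]
width: 0.0273
gripper_force: 38.9
```

drive_tool(moves=[{"angular":[0,0,0],"travel":[0,0,-0.001],"claw":0},{"angular":[0,0,0],"travel":[0,0,-0.001],"claw":0},{"angular":[0,0,0],"travel":[0,0,-0.002],"claw":0},{"angular":[0,0,0],"travel":[0,0,-0.002],"claw":0}])

```text
t: 7.6
ee_pos: [0.498, 0.3354, 0.1014]
tool_rot: [0.735, 0.678, 0.002, 0.0]
wrist_force: [-0.5, -1.2, 10.9]
width: 0.0269
gripper_force: 37.3
```

Contact is gentle, so I'll release and rise.

drive_tool(moves=[{"angular":[0,0,0],"travel":[0,0,0.001],"claw":0.4},{"angular":[0,0,0],"travel":[0,0,0.001],"claw":1},{"angular":[0,0,0],"travel":[0,0,0.001],"claw":1},{"angular":[0,0,0],"travel":[0,0,0.001],"claw":1},{"angular":[0,0,0],"travel":[0,0,0.001],"claw":1},{"angular":[0,0,0],"travel":[0,0,0.03],"claw":1},{"angular":[0,0,0],"travel":[0,0,0.06],"claw":1},{"angular":[0,0,0],"travel":[0,0,0.09],"claw":1}])

```text
t: 8.27
ee_pos: [0.4963, 0.3341, 0.1895]
tool_rot: [0.735, 0.678, -0.001, -0.0]
wrist_force: [0.5, -0.1, -0.7]
width: 0.0852
gripper_force: 0.0
```

drive_tool(moves=[{"angular":[0,0,0],"travel":[0.002,-0.31,0.03],"claw":1},{"angular":[0,0,0],"travel":[0.002,-0.31,0.03],"claw":1},{"angular":[0,0,0],"travel":[0.002,-0.31,0.03],"claw":1},{"angular":[0,0,0],"travel":[0.002,-0.31,0.03],"claw":1},{"angular":[0,0,0],"travel":[0.002,-0.31,0.03],"claw":1},{"angular":[0,0,0],"travel":[0.002,-0.31,0.03],"claw":1},{"angular":[0,0,0],"travel":[0.002,-0.31,0.03],"claw":1},{"angular":[0,0,0],"travel":[0.002,-0.31,0.03],"claw":1}])

```text
t: 8.93
ee_pos: [0.4984, 0.018, 0.2193]
tool_rot: [0.737, 0.676, -0.001, 0.001]
wrist_force: [-0.0, -0.9, 0.5]
width: 0.0852
gripper_force: 0.0
```

drive_tool(moves=[{"angular":[0,0,0],"travel":[0.034,-0.33,0],"claw":1},{"angular":[0,0,0],"travel":[0.034,-0.33,0],"claw":1},{"angular":[0,0,0],"travel":[0.034,-0.33,0],"claw":1},{"angular":[0,0,0],"travel":[0.034,-0.33,0],"claw":1},{"angular":[0,0,0],"travel":[0.034,-0.33,0],"claw":1},{"angular":[0,0,0],"travel":[0.034,-0.33,0],"claw":1},{"angular":[0,0,0],"travel":[0.034,-0.33,0],"claw":1},{"angular":[0,0,0],"travel":[0.034,-0.33,0],"claw":1}])

```text
t: 9.6
ee_pos: [0.5325, -0.3082, 0.2191]
tool_rot: [0.735, 0.678, -0.0, -0.0]
wrist_force: [1.1, 0.5, 0.2]
width: 0.0855
gripper_force: 0.0
```

drive_tool(moves=[{"angular":[0,0,0],"travel":[0,-0.04,0],"claw":1},{"angular":[0,0,0],"travel":[0,-0.05,-0.02],"claw":1},{"angular":[0,0,0],"travel":[0,-0.05,-0.04],"claw":1},{"angular":[0,0,0],"travel":[0,-0.05,-0.04],"claw":1},{"angular":[0,0,0],"travel":[0,-0.05,-0.04],"claw":1}])

```text
t: 10.02
ee_pos: [0.5322, -0.3547, 0.1781]
tool_rot: [0.735, 0.678, -0.0, -0.002]
wrist_force: [-0.5, -0.5, 0.7]
width: 0.085
gripper_force: 0.0
```

```bash
cat > c.py <<'E'
import sys
from h import *
exec(open('st.py').read().split('\n',1)[1])
c,T=cam('wrist'); p,d=viewer.grab_frame('wrist'); P=cloud(c,T,d)[d>0]
if len(sys.argv)>1: cv2.imwrite(f'pics/{sys.argv[1]}.png',p); np.savez(sys.argv[1]+'.npz',p=p,d=d,T=T)
B={'bottle':((.497,.335),.13,.15,.016),'jar':((.497,.26),.095,.115,.0245),'beaker':((.497,.185),.1,.118,.028)}
A={'bottle':((.472,-.281),.13,.15,.016),'jar':((.534,-.353),.095,.115,.0245),'beaker':((.547,-.219),.1,.118,.028)}
for S in (A,B):
  for nm,((x,y),z0,z1,r) in S.items():
    Q=P[(np.hypot(P[:,0]-x,P[:,1]-y)<r+.009)&(P[:,2]>z0)&(P[:,2]<z1)]
    if len(Q)>200:
        (a,b),rr=cv2.minEnclosingCircle((Q[:,:2]*1000).astype(np.float32)); print(nm,len(Q),round(a/1e3,4),round(b/1e3,4),round(rr,1),r*1e3,'top',np.round(np.percentile(Q[:,2],90),3))
E
python3 c.py
```

```text
10.02 [ 0.5322 -0.3547  0.1781] yaw 85.4 z [-0.002  0.002 -1.   ] [ 0.74  0.69 -0.33  1.59  0.26  0.91  0.24] [-0.5 -0.5  0.7] 0.08502077180027436
jar 2684 0.5327 -0.3516 24.5 24.5 top 0.109
beaker 1966 0.5479 -0.2209 27.8 28.0 top 0.113
```

drive_tool(moves=[{"angular":[0,0,0],"travel":[0.001,0.003,-0.02],"claw":1},{"angular":[0,0,0],"travel":[0.001,0.003,-0.05],"claw":1},{"angular":[0,0,0],"travel":[0.001,0.003,-0.08],"claw":1},{"angular":[0,0,0],"travel":[0.001,0.003,-0.108],"claw":1},{"angular":[0,0,0],"travel":[0.001,0.003,-0.108],"claw":1},{"angular":[0,0,0],"travel":[0.001,0.003,-0.108],"claw":0.5},{"angular":[0,0,0],"travel":[0.001,0.003,-0.108],"claw":0.2},{"angular":[0,0,0],"travel":[0.001,0.003,-0.108],"claw":0.2}])

```text
t: 10.73
ee_pos: [0.5359, -0.3532, 0.0741]
tool_rot: [0.735, 0.678, 0.001, 0.002]
wrist_force: [-1.3, -0.2, 0.9]
width: 0.0515
gripper_force: 0.3
```

drive_tool(moves=[{"angular":[0,0,0],"travel":[0,0,0],"claw":0.2},{"angular":[0,0,0],"travel":[0,0,0],"claw":0.2},{"angular":[0,0,0],"travel":[0,0,0],"claw":0.2},{"angular":[0,0,0],"travel":[0,0,0.0],"claw":0.2}])

```text
t: 11.07
ee_pos: [0.5357, -0.3536, 0.0743]
tool_rot: [0.735, 0.678, 0.001, 0.002]
wrist_force: [-0.8, 1.0, 5.1]
width: 0.0467
gripper_force: 40.1
```

drive_tool(moves=[{"angular":[0,0,0],"travel":[0,0,0.004],"claw":0.2},{"angular":[0,0,0],"travel":[0,0,0.015],"claw":0.2},{"angular":[0,0,0],"travel":[0,0,0.035],"claw":0.2},{"angular":[0,0,0],"travel":[0,0,0.06],"claw":0.2},{"angular":[0,0,0],"travel":[0,0,0.09],"claw":0.2},{"angular":[0,0,0],"travel":[0,0,0.12],"claw":0.2},{"angular":[0,0,0],"travel":[0,0,0.14],"claw":0.2},{"angular":[0,0,0],"travel":[0,0,0.145],"claw":0.2}])

```text
t: 11.73
ee_pos: [0.5361, -0.3536, 0.2217]
tool_rot: [0.735, 0.678, 0.001, 0.004]
wrist_force: [0.4, -0.4, -1.2]
width: 0.0466
gripper_force: 41.5
```

drive_tool(moves=[{"angular":[0,0,0],"travel":[0,0.015,0],"claw":0.2},{"angular":[0,0,0],"travel":[0,0.045,0],"claw":0.2},{"angular":[0,0,0],"travel":[-0.005,0.08,0],"claw":0.2},{"angular":[0,0,0],"travel":[-0.01,0.12,0],"claw":0.2},{"angular":[0,0,0],"travel":[-0.015,0.16,0],"claw":0.2},{"angular":[0,0,0],"travel":[-0.02,0.2,0],"claw":0.2},{"angular":[0,0,0],"travel":[-0.025,0.24,0],"claw":0.2},{"angular":[0,0,0],"travel":[-0.03,0.28,0],"claw":0.2}])

```text
t: 12.4
ee_pos: [0.5014, -0.0698, 0.2149]
tool_rot: [0.735, 0.678, -0.001, -0.001]
wrist_force: [0.2, 0.2, -1.8]
width: 0.0467
gripper_force: 41.5
```

drive_tool(moves=[{"angular":[0,0,0],"travel":[-0.002,0.04,0],"claw":0.2},{"angular":[0,0,0],"travel":[-0.004,0.08,0],"claw":0.2},{"angular":[0,0,0],"travel":[-0.006,0.12,0],"claw":0.2},{"angular":[0,0,0],"travel":[-0.008,0.16,0],"claw":0.2},{"angular":[0,0,0],"travel":[-0.01,0.2,0],"claw":0.2},{"angular":[0,0,0],"travel":[-0.01,0.24,0],"claw":0.2},{"angular":[0,0,0],"travel":[-0.01,0.275,0],"claw":0.2},{"angular":[0,0,0],"travel":[-0.01,0.3,0],"claw":0.2}])

```text
t: 13.07
ee_pos: [0.4909, 0.232, 0.215]
tool_rot: [0.734, 0.68, -0.001, -0.002]
wrist_force: [1.2, 0.7, -1.7]
width: 0.047
gripper_force: 41.5
```

drive_tool(moves=[{"angular":[0,0,0],"travel":[0,0.02,0],"claw":0.2},{"angular":[0,0,0],"travel":[0,0.032,0],"claw":0.2},{"angular":[0,0,0],"travel":[0,0.034,-0.015],"claw":0.2},{"angular":[0,0,0],"travel":[0,0.034,-0.04],"claw":0.2},{"angular":[0,0,0],"travel":[0,0.034,-0.07],"claw":0.2},{"angular":[0,0,0],"travel":[0,0.034,-0.1],"claw":0.2},{"angular":[0,0,0],"travel":[0,0.034,-0.125],"claw":0.2},{"angular":[0,0,0],"travel":[0,0.034,-0.135],"claw":0.2}])

```text
t: 13.73
ee_pos: [0.4906, 0.259, 0.0772]
tool_rot: [0.735, 0.678, -0.004, -0.001]
wrist_force: [-0.1, -1.1, -1.9]
width: 0.0466
gripper_force: 41.7
```

drive_tool(moves=[{"angular":[0,0,0],"travel":[0,0,-0.003],"claw":0.2},{"angular":[0,0,0],"travel":[0,0,-0.006],"claw":0.2},{"angular":[0,0,0],"travel":[0,0,-0.008],"claw":0.2},{"angular":[0,0,0],"travel":[0,0,-0.009],"claw":0.2},{"angular":[0,0,0],"travel":[0,0,-0.009],"claw":0.2},{"angular":[0,0,0],"travel":[0,0,-0.01],"claw":0.2},{"angular":[0,0,0],"travel":[0,0,-0.01],"claw":0.2}])

```text
t: 14.32
ee_pos: [0.4947, 0.2626, 0.0738]
tool_rot: [0.735, 0.678, 0.002, 0.0]
wrist_force: [-3.3, 0.5, 11.2]
width: 0.0464
gripper_force: 42.1
```

drive_tool(moves=[{"angular":[0,0,0],"travel":[0,0,0.001],"claw":0.6},{"angular":[0,0,0],"travel":[0,0,0.001],"claw":1},{"angular":[0,0,0],"travel":[0,0,0.001],"claw":1},{"angular":[0,0,0],"travel":[0,0,0.001],"claw":1},{"angular":[0,0,0],"travel":[0,0,0.03],"claw":1},{"angular":[0,0,0],"travel":[0,0,0.065],"claw":1},{"angular":[0,0,0],"travel":[0,0,0.105],"claw":1},{"angular":[0,0,0],"travel":[0,0,0.14],"claw":1}])

```text
t: 14.98
ee_pos: [0.4939, 0.2614, 0.213]
tool_rot: [0.735, 0.678, 0.0, -0.0]
wrist_force: [0.3, 0.1, 0.2]
width: 0.0852
gripper_force: 0.0
```

```bash
python3 c.py
```

```text
14.98 [0.4939 0.2614 0.213 ] yaw 85.4 z [-0.  0. -1.] [-0.29  0.54 -0.37  1.79  0.25  0.86 -0.86] [0.3 0.1 0.2] 0.08524697559867464
bottle 1906 0.4956 0.3331 16.0 16.0 top 0.145
jar 1983 0.4913 0.2634 24.5 24.5 top 0.109
```

drive_tool(moves=[{"angular":[0,0,0],"travel":[0.03,-0.31,0],"claw":1},{"angular":[0,0,0],"travel":[0.03,-0.31,0],"claw":1},{"angular":[0,0,0],"travel":[0.03,-0.31,0],"claw":1},{"angular":[0,0,0],"travel":[0.03,-0.31,0],"claw":1},{"angular":[0,0,0],"travel":[0.03,-0.31,0],"claw":1},{"angular":[0,0,0],"travel":[0.03,-0.31,0],"claw":1},{"angular":[0,0,0],"travel":[0.03,-0.31,0],"claw":1},{"angular":[0,0,0],"travel":[0.03,-0.31,0],"claw":1}])

```text
t: 15.7
ee_pos: [0.5237, -0.0555, 0.2109]
tool_rot: [0.738, 0.675, -0.001, 0.001]
wrist_force: [0.3, -0.5, -1.1]
width: 0.0853
gripper_force: 0.0
```

drive_tool(moves=[{"angular":[0,0,0],"travel":[0.023,-0.17,-0.035],"claw":1},{"angular":[0,0,0],"travel":[0.023,-0.17,-0.035],"claw":1},{"angular":[0,0,0],"travel":[0.023,-0.17,-0.035],"claw":1},{"angular":[0,0,0],"travel":[0.023,-0.17,-0.035],"claw":1},{"angular":[0,0,0],"travel":[0.023,-0.17,-0.035],"claw":1},{"angular":[0,0,0],"travel":[0.023,-0.17,-0.035],"claw":1},{"angular":[0,0,0],"travel":[0.023,-0.17,-0.035],"claw":1}])

```text
t: 16.28
ee_pos: [0.5465, -0.2188, 0.1757]
tool_rot: [0.736, 0.677, 0.0, -0.001]
wrist_force: [0.2, 1.3, 0.8]
width: 0.0854
gripper_force: 0.0
```

```bash
python3 c.py
```

```text
16.28 [ 0.5465 -0.2188  0.1757] yaw 85.3 z [-0.001  0.001 -1.   ] [ 0.55  0.63 -0.35  1.74  0.27  0.82 -0.  ] [0.2 1.3 0.8] 0.08541835584124903
beaker 2724 0.5481 -0.2189 28.2 28.0 top 0.113
```

drive_tool(moves=[{"angular":[0,0,0],"travel":[0.001,0,-0.02],"claw":1},{"angular":[0,0,0],"travel":[0.001,0,-0.05],"claw":1},{"angular":[0,0,0],"travel":[0.001,0,-0.08],"claw":1},{"angular":[0,0,0],"travel":[0.001,0,-0.1],"claw":1},{"angular":[0,0,0],"travel":[0.001,0,-0.1],"claw":1},{"angular":[0,0,0],"travel":[0.001,0,-0.1],"claw":0.6},{"angular":[0,0,0],"travel":[0.001,0,-0.1],"claw":0.4},{"angular":[0,0,0],"travel":[0.001,0,-0.1],"claw":0.4}])

```text
t: 17.0
ee_pos: [0.5495, -0.2182, 0.0785]
tool_rot: [0.735, 0.678, 0.001, 0.001]
wrist_force: [0.2, -0.3, -1.3]
width: 0.0545
gripper_force: 42.5
```

drive_tool(moves=[{"angular":[0,0,0],"travel":[0,0,0],"claw":0.4},{"angular":[0,0,0],"travel":[0,0,0],"claw":0.4},{"angular":[0,0,0],"travel":[0,0,0],"claw":0.4}])

```text
t: 17.25
ee_pos: [0.5495, -0.2185, 0.0784]
tool_rot: [0.735, 0.678, 0.001, 0.002]
wrist_force: [-0.1, 0.5, 6.3]
width: 0.0548
gripper_force: 43.5
```

drive_tool(moves=[{"angular":[0,0,0],"travel":[0,0,0.004],"claw":0.4},{"angular":[0,0,0],"travel":[0,0,0.015],"claw":0.4},{"angular":[0,0,0],"travel":[0,0,0.035],"claw":0.4},{"angular":[0,0,0],"travel":[0,0,0.06],"claw":0.4},{"angular":[0,0,0],"travel":[0,0,0.085],"claw":0.4},{"angular":[0,0,0],"travel":[0,0,0.105],"claw":0.4},{"angular":[0,0,0],"travel":[0,0,0.115],"claw":0.4},{"angular":[0,0,0],"travel":[0,0,0.12],"claw":0.4}])

```text
t: 17.92
ee_pos: [0.5486, -0.219, 0.1985]
tool_rot: [0.735, 0.678, 0.001, 0.001]
wrist_force: [-0.0, -0.8, -3.4]
width: 0.055
gripper_force: 43.0
```

drive_tool(moves=[{"angular":[0,0,0],"travel":[0,0.015,0],"claw":0.4},{"angular":[0,0,0],"travel":[-0.005,0.045,0],"claw":0.4},{"angular":[0,0,0],"travel":[-0.01,0.08,0],"claw":0.4},{"angular":[0,0,0],"travel":[-0.015,0.12,0],"claw":0.4},{"angular":[0,0,0],"travel":[-0.02,0.16,0],"claw":0.4},{"angular":[0,0,0],"travel":[-0.025,0.2,0],"claw":0.4},{"angular":[0,0,0],"travel":[-0.03,0.235,0],"claw":0.4},{"angular":[0,0,0],"travel":[-0.035,0.27,0],"claw":0.4}])

```text
t: 18.58
ee_pos: [0.5115, 0.0531, 0.1955]
tool_rot: [0.735, 0.678, -0.001, -0.001]
wrist_force: [0.1, -0.0, -3.2]
width: 0.0552
gripper_force: 43.0
```

drive_tool(moves=[{"angular":[0,0,0],"travel":[-0.005,0.03,0],"claw":0.4},{"angular":[0,0,0],"travel":[-0.01,0.06,0],"claw":0.4},{"angular":[0,0,0],"travel":[-0.015,0.09,0],"claw":0.4},{"angular":[0,0,0],"travel":[-0.02,0.115,0],"claw":0.4},{"angular":[0,0,0],"travel":[-0.02,0.13,0],"claw":0.4},{"angular":[0,0,0],"travel":[-0.02,0.137,0],"claw":0.4},{"angular":[0,0,0],"travel":[-0.02,0.138,0],"claw":0.4},{"angular":[0,0,0],"travel":[-0.02,0.138,0],"claw":0.4}])

```text
t: 19.25
ee_pos: [0.4927, 0.1884, 0.1956]
tool_rot: [0.735, 0.678, -0.001, 0.0]
wrist_force: [-0.4, -0.2, -3.0]
width: 0.0553
gripper_force: 43.0
```

drive_tool(moves=[{"angular":[0,0,0],"travel":[0,0,-0.01],"claw":0.4},{"angular":[0,0,0],"travel":[0,0,-0.03],"claw":0.4},{"angular":[0,0,0],"travel":[0,0,-0.055],"claw":0.4},{"angular":[0,0,0],"travel":[0,0,-0.08],"claw":0.4},{"angular":[0,0,0],"travel":[0,0,-0.1],"claw":0.4},{"angular":[0,0,0],"travel":[0,0,-0.11],"claw":0.4},{"angular":[0,0,0],"travel":[0,0,-0.114],"claw":0.4},{"angular":[0,0,0],"travel":[0,0,-0.117],"claw":0.4}])

```text
t: 19.92
ee_pos: [0.493, 0.1885, 0.0787]
tool_rot: [0.736, 0.677, -0.0, 0.0]
wrist_force: [-0.8, 0.1, -2.3]
width: 0.0543
gripper_force: 43.0
```

drive_tool(moves=[{"angular":[0,0,0],"travel":[0,0,-0.001],"claw":0.4},{"angular":[0,0,0],"travel":[0,0,-0.002],"claw":0.4},{"angular":[0,0,0],"travel":[0,0,-0.003],"claw":0.4},{"angular":[0,0,0],"travel":[0,0,-0.004],"claw":0.4},{"angular":[0,0,0],"travel":[0,0,-0.004],"claw":0.4}])

```text
t: 20.33
ee_pos: [0.4937, 0.1897, 0.0779]
tool_rot: [0.735, 0.678, 0.001, 0.001]
wrist_force: [-3.0, -2.4, 14.5]
width: 0.055
gripper_force: 44.7
```

drive_tool(moves=[{"angular":[0,0,0],"travel":[0,0,0.001],"claw":0.8},{"angular":[0,0,0],"travel":[0,0,0.001],"claw":1},{"angular":[0,0,0],"travel":[0,0,0.001],"claw":1},{"angular":[0,0,0],"travel":[0,0,0.001],"claw":1},{"angular":[0,0,0],"travel":[0,0,0.03],"claw":1},{"angular":[0,0,0],"travel":[0,0,0.065],"claw":1},{"angular":[0,0,0],"travel":[0,0,0.105],"claw":1},{"angular":[0,0,0],"travel":[0,0,0.13],"claw":1}])

```text
t: 21.0
ee_pos: [0.4938, 0.1901, 0.2084]
tool_rot: [0.735, 0.678, 0.002, 0.0]
wrist_force: [1.2, 0.3, -0.8]
width: 0.0854
gripper_force: 0.0
```

```bash
python3 c.py
```

```text
21.0 [0.4938 0.1901 0.2084] yaw 85.4 z [ 0.003  0.002 -1.   ] [-0.17  0.5  -0.37  1.88  0.25  0.8  -0.75] [ 1.2  0.3 -0.8] 0.08540063723934802
bottle 1005 0.4952 0.3286 15.1 16.0 top 0.145
jar 2505 0.4912 0.2634 24.5 24.5 top 0.109
beaker 1984 0.4924 0.1891 28.2 28.0 top 0.112
```

drive_tool(moves=[{"angular":[0,0,-50],"travel":[0.03,-0.31,0],"claw":1},{"angular":[0,0,-50],"travel":[0.03,-0.31,0],"claw":1},{"angular":[0,0,-50],"travel":[0.03,-0.31,0],"claw":1},{"angular":[0,0,-50],"travel":[0.03,-0.31,0],"claw":1},{"angular":[0,0,-50],"travel":[0.03,-0.31,0],"claw":1},{"angular":[0,0,-50],"travel":[0.03,-0.31,0],"claw":1},{"angular":[0,0,-50],"travel":[0.03,-0.31,0],"claw":1},{"angular":[0,0,-50],"travel":[0.03,-0.31,0],"claw":1}])

```text
t: 21.72
ee_pos: [0.5225, -0.1274, 0.205]
tool_rot: [0.955, 0.298, -0.001, 0.002]
wrist_force: [0.6, -0.2, 0.1]
width: 0.0851
gripper_force: 0.0
```

drive_tool(moves=[{"angular":[0,0,-40],"travel":[0.016,-0.165,0.0],"claw":1},{"angular":[0,0,-40],"travel":[0.016,-0.165,0.0],"claw":1},{"angular":[0,0,-40],"travel":[0.016,-0.165,0.0],"claw":1},{"angular":[0,0,-40],"travel":[0.016,-0.165,0.0],"claw":1},{"angular":[0,0,-40],"travel":[0.016,-0.165,0.0],"claw":1},{"angular":[0,0,-40],"travel":[0.016,-0.165,0.0],"claw":1},{"angular":[0,0,-40],"travel":[0.016,-0.165,0.0],"claw":1},{"angular":[0,0,-40],"travel":[0.016,-0.165,0.0],"claw":1}])

```text
t: 22.38
ee_pos: [0.5388, -0.2851, 0.2047]
tool_rot: [0.999, -0.039, -0.0, -0.0]
wrist_force: [0.2, 0.5, 0.1]
width: 0.0853
gripper_force: 0.0
```

```bash
python3 c.py w3; python3 - <<'E'
from h import *
z=np.load('w3.npz'); c,_=cam('wrist'); A=cloud(c,z['T'],z['d']); ok=z['d']>0
s=ok&(A[...,2]>.048)&(A[...,2]<.075)&(np.hypot(A[...,0]-.54,A[...,1]+.286)<.05)
Q=A[s]; print('coins',cv2.minAreaRect((Q[:,:2]*1000).astype(np.float32)),np.percentile(Q[:,2],95))
s=ok&(A[...,2]>.021)&(A[...,2]<.028)&(np.hypot(A[...,0]-.506,A[...,1]+.285)<.15)
print('tray',cv2.minAreaRect((A[s][:,:2]*1000).astype(np.float32)))
E
```

```text
22.38 [ 0.5388 -0.2851  0.2047] yaw -4.5 z [-0.001  0.    -1.   ] [ 0.39  0.6   0.08  1.67 -0.06  0.88 -1.15] [0.2 0.5 0.1] 0.08531999057559096
coins ((538.1507568359375, -283.150634765625), (50.96488952636719, 54.90813446044922), 79.35600280761719) 0.06538879874605838
tray ((504.785400390625, -281.9416198730469), (221.77101135253906, 152.5724334716797), 85.35015106201172)
```

View pics/w3.png

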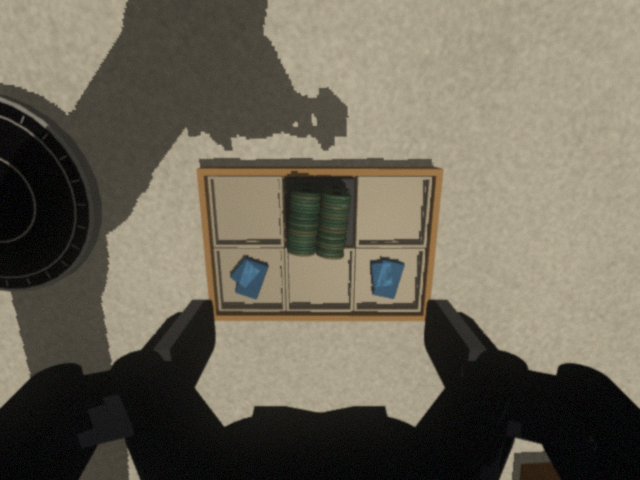

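Only the coins, at (318,222), remain in the tray, turned a few degrees against it. The places on both sides are empty and the mat has all three pots.

drive_tool(moves=[{"angular":[0,0,-4],"travel":[0,0.001,-0.03],"claw":1},{"angular":[0,0,-4],"travel":[0,0.001,-0.06],"claw":1},{"angular":[0,0,-4],"travel":[0,0.001,-0.09],"claw":1},{"angular":[0,0,-4],"travel":[0,0.001,-0.12],"claw":1},{"angular":[0,0,-4],"travel":[0,0.001,-0.145],"claw":1},{"angular":[0,0,-4],"travel":[0,0.001,-0.165],"claw":1},{"angular":[0,0,-4],"travel":[0,0.001,-0.175],"claw":1},{"angular":[0,0,-4],"travel":[0,0.001,-0.176],"claw":1}], newtons=50)

```text
t: 23.1
ee_pos: [0.5377, -0.2832, 0.0272]
tool_rot: [0.997, -0.074, -0.002, -0.001]
wrist_force: [0.4, 0.3, 0.4]
width: 0.0855
gripper_force: 0.0
```

drive_tool(moves=[{"angular":[0,0,0],"travel":[0,0,0],"claw":0.7},{"angular":[0,0,0],"travel":[0,0,0],"claw":0.4},{"angular":[0,0,0],"travel":[0,0,0],"claw":0.4},{"angular":[0,0,0],"travel":[0,0,0],"claw":0.4},{"angular":[0,0,0],"travel":[0,0,0],"claw":0.4},{"angular":[0,0,0],"travel":[0,0,0],"claw":0.4}])

```text
t: 23.6
ee_pos: [0.54, -0.285, 0.0312]
tool_rot: [0.997, -0.075, 0.001, 0.0]
wrist_force: [-0.6, 1.2, 6.4]
width: 0.0495
gripper_force: 51.0
```

drive_tool(moves=[{"angular":[0,0,0],"travel":[0,0,0.004],"claw":0.4},{"angular":[0,0,0],"travel":[0,0,0.015],"claw":0.4},{"angular":[0,0,0],"travel":[0,0,0.035],"claw":0.4},{"angular":[0,0,0],"travel":[0,0,0.055],"claw":0.4},{"angular":[0,0,0],"travel":[0,0,0.07],"claw":0.4},{"angular":[0,0,0],"travel":[0.005,0.01,0.08],"claw":0.4},{"angular":[0,0,0],"travel":[0.01,0.03,0.08],"claw":0.4},{"angular":[0,0,0],"travel":[0.015,0.06,0.08],"claw":0.4}])

```text
t: 24.27
ee_pos: [0.5544, -0.2271, 0.1107]
tool_rot: [0.997, -0.078, 0.001, 0.001]
wrist_force: [0.1, 0.8, -4.1]
width: 0.0498
gripper_force: 52.4
```

drive_tool(moves=[{"angular":[0,0,0],"travel":[0.004,0.035,0],"claw":0.4},{"angular":[0,0,0],"travel":[0.008,0.07,0],"claw":0.4},{"angular":[0,0,0],"travel":[0.012,0.105,0],"claw":0.4},{"angular":[0,0,0],"travel":[0.016,0.14,0],"claw":0.4},{"angular":[0,0,0],"travel":[0.02,0.17,0],"claw":0.4},{"angular":[0,0,0],"travel":[0.025,0.2,0],"claw":0.4},{"angular":[0,0,0],"travel":[0.025,0.215,0],"claw":0.4},{"angular":[0,0,0],"travel":[0.025,0.225,0],"claw":0.4}])

```text
t: 24.93
ee_pos: [0.5786, 0.0054, 0.1093]
tool_rot: [0.997, -0.073, -0.0, -0.001]
wrist_force: [-0.9, 0.3, -4.1]
width: 0.0499
gripper_force: 52.5
```

```bash
python3 w.py w4 turntable coins; python3 - <<'E'
from h import *
z=np.load('w4.npz'); c,_=cam('wrist'); A=cloud(c,z['T'],z['d'])[z['d']>0]
Q=A[(A[:,2]>.031)&(A[:,2]<.039)&(np.hypot(A[:,0]-.58,A[:,1]-.001)<.11)]
print(cv2.minEnclosingCircle((Q[:,:2]*1000).astype(np.float32)))
E
```

```text
24.93 [0.5786 0.0054 0.1093] yaw -8.3 z [-0.001  0.002 -1.   ] [-0.14  0.69  0.13  1.83 -0.14  0.63 -1.64] [-0.9  0.3 -4.1] 0.04985385151300848
turntable [([0.5729, 0.0056, 0.0042], 0.91)]
coins [([0.577, 0.0073, 0.0987], 0.9)]
((579.1077270507812, 4.088149547576904), 89.87493896484375)
```

View pics/w4.png

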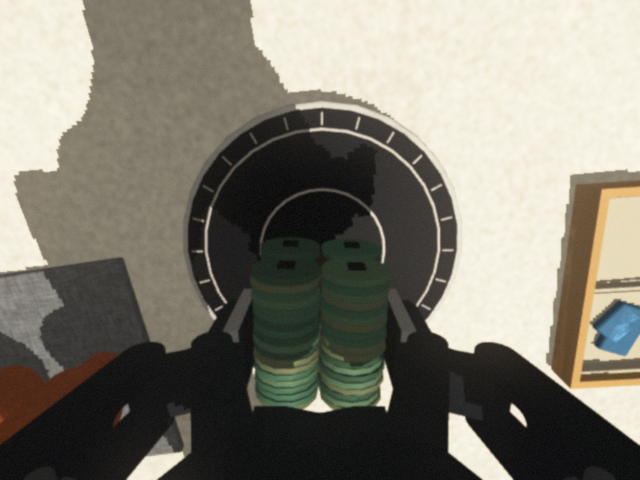

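The coins are held level at (320,320), over the turntable whose middle ring is centred at (322,240).

drive_tool(moves=[{"angular":[0,0,0],"travel":[0.001,-0.002,-0.008],"claw":0.4},{"angular":[0,0,0],"travel":[0.001,-0.002,-0.02],"claw":0.4},{"angular":[0,0,0],"travel":[0.001,-0.002,-0.035],"claw":0.4},{"angular":[0,0,0],"travel":[0.001,-0.002,-0.048],"claw":0.4},{"angular":[0,0,0],"travel":[0.001,-0.002,-0.055],"claw":0.4},{"angular":[0,0,0],"travel":[0.001,-0.002,-0.059],"claw":0.4},{"angular":[0,0,0],"travel":[0.001,-0.002,-0.061],"claw":0.4},{"angular":[0,0,0],"travel":[0.001,-0.002,-0.061],"claw":0.4}])

```text
t: 25.75
ee_pos: [0.5797, -0.0025, 0.048]
tool_rot: [0.997, -0.076, -0.0, 0.0]
wrist_force: [0.7, -0.5, -4.1]
width: 0.0495
gripper_force: 52.6
```

drive_tool(moves=[{"angular":[0,0,0],"travel":[0,0,-0.001],"claw":0.4},{"angular":[0,0,0],"travel":[0,0,-0.002],"claw":0.4},{"angular":[0,0,0],"travel":[0,0,-0.003],"claw":0.4},{"angular":[0,0,0],"travel":[0,0,-0.003],"claw":0.4}])

```text
t: 26.08
ee_pos: [0.5807, -0.0018, 0.0472]
tool_rot: [0.997, -0.075, 0.001, -0.0]
wrist_force: [-3.5, -0.4, 7.6]
width: 0.0494
gripper_force: 53.8
```

drive_tool(moves=[{"angular":[0,0,0],"travel":[0,0,0],"claw":0.8},{"angular":[0,0,0],"travel":[0,0,0],"claw":1},{"angular":[0,0,0],"travel":[0,0,0],"claw":1},{"angular":[0,0,0],"travel":[0,0,0.001],"claw":1},{"angular":[0,0,0],"travel":[0,0,0.03],"claw":1},{"angular":[0,0,0],"travel":[0,0,0.065],"claw":1},{"angular":[0,0,0],"travel":[0,0,0.105],"claw":1},{"angular":[0,0,0],"travel":[0,0,0.14],"claw":1}])

```text
t: 26.75
ee_pos: [0.5799, -0.0017, 0.1872]
tool_rot: [0.997, -0.075, 0.0, 0.0]
wrist_force: [-0.6, 0.6, -0.3]
width: 0.0852
gripper_force: 0.0
```

```bash
python3 c.py w5; python3 - <<'E'
from h import *
z=np.load('w5.npz'); c,_=cam('wrist'); A=cloud(c,z['T'],z['d'])[z['d']>0]
r=np.hypot(A[:,0]-.58,A[:,1]-.001)
Q=A[(A[:,2]>.031)&(A[:,2]<.039)&(r<.11)]
print(cv2.minEnclosingCircle((Q[:,:2]*1000).astype(np.float32)))
Q=A[(A[:,2]>.06)&(A[:,2]<.09)&(r<.06)]
print(cv2.minAreaRect((Q[:,:2]*1000).astype(np.float32)),np.percentile(Q[:,2],[50,98]))
p,d=viewer.grab_frame('scene'); cv2.imwrite('pics/s6.png',p[100:400,60:560])
E
```

```text
26.75 [ 0.5799 -0.0017  0.1872] yaw -8.7 z [ 0. -0. -1.] [-0.15  0.58  0.16  1.77 -0.12  0.8  -1.65] [-0.6  0.6 -0.3] 0.08521178308483646
jar 388 0.5067 0.2495 9.7 24.5 top 0.108
beaker 458 0.5132 0.1832 17.7 28.0 top 0.112
((578.3757934570312, 4.392928600311279), 89.93312072753906)
((579.0206909179688, -1.0530128479003906), (51.0569953918457, 55.727630615234375), 79.59064483642578) [0.07880513 0.08171861]
```

View pics/s6.png

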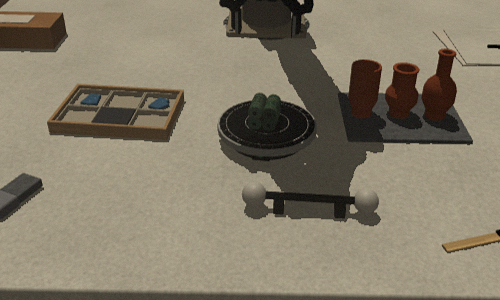

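The coins stand upright near the middle of the turntable at (265,112) in this crop, about 5 mm off centre. The three pots are upright on the mat at (365–445, 90), and the ball bar hasn't moved.

drive_tool(moves=[{"angular":[0,0,7],"travel":[-0.01,0.02,0.02],"claw":1},{"angular":[0,0,14],"travel":[-0.02,0.04,0.02],"claw":1},{"angular":[0,0,21],"travel":[-0.03,0.07,0.02],"claw":1},{"angular":[0,0,28],"travel":[-0.04,0.09,0.02],"claw":1},{"angular":[0,0,35],"travel":[-0.05,0.11,0.02],"claw":1},{"angular":[0,0,42],"travel":[-0.06,0.13,0.02],"claw":1},{"angular":[0,0,49],"travel":[-0.07,0.15,0.02],"claw":1},{"angular":[0,0,56],"travel":[-0.08,0.17,0.02],"claw":1}], newtons=40)

```text
t: 27.52
ee_pos: [0.499, 0.1693, 0.2048]
tool_rot: [0.915, 0.404, -0.0, -0.0]
wrist_force: [-0.7, 0.9, 0.6]
width: 0.0857
gripper_force: 0.0
```

drive_tool(moves=[{"angular":[0,0,7],"travel":[-0.003,0.01,0],"claw":1},{"angular":[0,0,38],"travel":[-0.006,0.021,0],"claw":1},{"angular":[0,0,38],"travel":[-0.006,0.021,0],"claw":1},{"angular":[0,0,38],"travel":[-0.006,0.021,0],"claw":1},{"angular":[0,0,38],"travel":[-0.006,0.021,0],"claw":1},{"angular":[0,0,38],"travel":[-0.006,0.021,0],"claw":1},{"angular":[0,0,38],"travel":[-0.006,0.021,-0.02],"claw":1},{"angular":[0,0,38],"travel":[-0.006,0.021,-0.02],"claw":1}])

```text
t: 28.18
ee_pos: [0.4921, 0.1883, 0.1826]
tool_rot: [0.735, 0.678, -0.002, -0.001]
wrist_force: [-0.8, 0.1, -0.2]
width: 0.0853
gripper_force: 0.0
```

```bash
python3 c.py
```

```text
28.18 [0.4921 0.1883 0.1826] yaw 85.3 z [-0.005 -0.002 -1.   ] [-0.22  0.53 -0.29  1.9   0.22  0.74 -0.72] [-0.8  0.1 -0.2] 0.08527393655127817
jar 3186 0.4912 0.2634 24.5 24.5 top 0.109
beaker 2495 0.4926 0.1891 28.2 28.0 top 0.112
```

drive_tool(moves=[{"angular":[0,0,0],"travel":[0,0,-0.02],"claw":1},{"angular":[0,0,0],"travel":[0,0,-0.05],"claw":1},{"angular":[0,0,0],"travel":[0,0,-0.08],"claw":1},{"angular":[0,0,0],"travel":[0,0,-0.106],"claw":1},{"angular":[0,0,0],"travel":[0,0,-0.106],"claw":1},{"angular":[0,0,0],"travel":[0,0,-0.106],"claw":0.6},{"angular":[0,0,0],"travel":[0,0,-0.106],"claw":0.4},{"angular":[0,0,0],"travel":[0,0,-0.106],"claw":0.4}])

```text
t: 28.9
ee_pos: [0.4951, 0.1901, 0.0813]
tool_rot: [0.735, 0.678, 0.002, 0.0]
wrist_force: [-0.5, -0.0, 3.0]
width: 0.0547
gripper_force: 41.6
```

drive_tool(moves=[{"angular":[0,0,0],"travel":[0,0,0],"claw":0.4},{"angular":[0,0,0],"travel":[0,0,0],"claw":0.4},{"angular":[0,0,0],"travel":[0,0,0],"claw":0.4}])

```text
t: 29.15
ee_pos: [0.495, 0.1901, 0.0813]
tool_rot: [0.735, 0.678, 0.002, 0.001]
wrist_force: [-1.5, 0.1, 6.9]
width: 0.0548
gripper_force: 42.8
```

drive_tool(moves=[{"angular":[0,0,0],"travel":[0,0,0.004],"claw":0.4},{"angular":[0,0,0],"travel":[0,0,0.015],"claw":0.4},{"angular":[0,0,0],"travel":[0,0,0.035],"claw":0.4},{"angular":[0,0,0],"travel":[0,0,0.06],"claw":0.4},{"angular":[0,0,0],"travel":[0,0,0.085],"claw":0.4},{"angular":[0,0,0],"travel":[0,0,0.11],"claw":0.4},{"angular":[0,0,0],"travel":[0,0,0.125],"claw":0.4},{"angular":[0,0,0],"travel":[0,0,0.13],"claw":0.4}])

```text
t: 29.82
ee_pos: [0.4953, 0.19, 0.2128]
tool_rot: [0.735, 0.678, 0.003, 0.001]
wrist_force: [0.4, 0.2, -2.0]
width: 0.0547
gripper_force: 43.1
```

drive_tool(moves=[{"angular":[0,0,0],"travel":[0.0,-0.015,0],"claw":0.4},{"angular":[0,0,0],"travel":[0.005,-0.045,0],"claw":0.4},{"angular":[0,0,0],"travel":[0.01,-0.08,0],"claw":0.4},{"angular":[0,0,0],"travel":[0.015,-0.12,0],"claw":0.4},{"angular":[0,0,0],"travel":[0.02,-0.16,0],"claw":0.4},{"angular":[0,0,0],"travel":[0.025,-0.2,0],"claw":0.4},{"angular":[0,0,0],"travel":[0.03,-0.235,0],"claw":0.4},{"angular":[0,0,0],"travel":[0.035,-0.27,0],"claw":0.4}])

```text
t: 30.48
ee_pos: [0.528, -0.0829, 0.2089]
tool_rot: [0.735, 0.678, -0.001, -0.0]
wrist_force: [-0.1, -0.0, -2.0]
width: 0.0548
gripper_force: 43.0
```

drive_tool(moves=[{"angular":[0,0,0],"travel":[0.005,-0.03,0],"claw":0.4},{"angular":[0,0,0],"travel":[0.01,-0.06,0],"claw":0.4},{"angular":[0,0,0],"travel":[0.015,-0.09,0],"claw":0.4},{"angular":[0,0,0],"travel":[0.018,-0.115,0],"claw":0.4},{"angular":[0,0,0],"travel":[0.018,-0.13,0],"claw":0.4},{"angular":[0,0,0],"travel":[0.018,-0.137,0],"claw":0.4},{"angular":[0,0,0],"travel":[0.018,-0.138,0],"claw":0.4},{"angular":[0,0,0],"travel":[0.018,-0.138,0],"claw":0.4}])

```text
t: 31.15
ee_pos: [0.5465, -0.2177, 0.2089]
tool_rot: [0.735, 0.678, 0.0, -0.001]
wrist_force: [1.1, 0.8, -2.1]
width: 0.0547
gripper_force: 43.1
```

drive_tool(moves=[{"angular":[0,0,0],"travel":[0,0,-0.01],"claw":0.4},{"angular":[0,0,0],"travel":[0,0,-0.03],"claw":0.4},{"angular":[0,0,0],"travel":[0,0,-0.055],"claw":0.4},{"angular":[0,0,0],"travel":[0,0,-0.08],"claw":0.4},{"angular":[0,0,0],"travel":[0,0,-0.1],"claw":0.4},{"angular":[0,0,0],"travel":[0,0,-0.115],"claw":0.4},{"angular":[0,0,0],"travel":[0,0,-0.123],"claw":0.4},{"angular":[0,0,0],"travel":[0,0,-0.126],"claw":0.4}])

```text
t: 31.82
ee_pos: [0.5457, -0.2166, 0.0819]
tool_rot: [0.734, 0.679, -0.001, -0.002]
wrist_force: [-5.3, 1.9, 13.9]
width: 0.0543
gripper_force: 44.7
```

drive_tool(moves=[{"angular":[0,0,0],"travel":[0,0,-0.001],"claw":0.4},{"angular":[0,0,0],"travel":[0,0,-0.002],"claw":0.4},{"angular":[0,0,0],"travel":[0,0,-0.003],"claw":0.4},{"angular":[0,0,0],"travel":[0,0,-0.003],"claw":0.4},{"angular":[0,0,0],"travel":[0,0,-0.004],"claw":0.4},{"angular":[0,0,0],"travel":[0,0,-0.004],"claw":0.4}])

```text
t: 32.32
ee_pos: [0.5477, -0.2183, 0.0818]
tool_rot: [0.735, 0.678, 0.0, 0.001]
wrist_force: [-4.4, 2.0, 11.8]
width: 0.0547
gripper_force: 44.4
```

drive_tool(moves=[{"angular":[0,0,0],"travel":[0,0,0.001],"claw":0.8},{"angular":[0,0,0],"travel":[0,0,0.001],"claw":1},{"angular":[0,0,0],"travel":[0,0,0.001],"claw":1},{"angular":[0,0,0],"travel":[0,0,0.001],"claw":1},{"angular":[0,0,0],"travel":[0,0,0.03],"claw":1},{"angular":[0,0,0],"travel":[0,0,0.065],"claw":1},{"angular":[0,0,0],"travel":[0,0,0.105],"claw":1},{"angular":[0,0,0],"travel":[0,0,0.13],"claw":1}])

```text
t: 32.98
ee_pos: [0.5482, -0.2189, 0.2126]
tool_rot: [0.735, 0.678, 0.001, 0.002]
wrist_force: [0.8, -0.8, 0.8]
width: 0.0854
gripper_force: 0.0
```

```bash
python3 c.py
```

```text
32.98 [ 0.5482 -0.2189  0.2126] yaw 85.4 z [ 0.004 -0.001 -1.   ] [ 0.52  0.57 -0.3   1.71  0.21  0.89  0.06] [ 0.8 -0.8  0.8] 0.08537515169975139
beaker 1947 0.5453 -0.2195 28.1 28.0 top 0.113
```

drive_tool(moves=[{"angular":[0,0,0],"travel":[-0.03,0.31,0],"claw":1},{"angular":[0,0,0],"travel":[-0.03,0.31,0],"claw":1},{"angular":[0,0,0],"travel":[-0.03,0.31,0],"claw":1},{"angular":[0,0,0],"travel":[-0.03,0.31,0],"claw":1},{"angular":[0,0,0],"travel":[-0.03,0.31,0],"claw":1},{"angular":[0,0,0],"travel":[-0.03,0.31,0],"claw":1},{"angular":[0,0,0],"travel":[-0.03,0.31,0],"claw":1},{"angular":[0,0,0],"travel":[-0.03,0.31,0],"claw":1}])

```text
t: 33.7
ee_pos: [0.5158, 0.098, 0.2093]
tool_rot: [0.733, 0.68, 0.001, -0.001]
wrist_force: [-0.2, 0.3, 0.1]
width: 0.0854
gripper_force: 0.0
```

drive_tool(moves=[{"angular":[0,0,0],"travel":[-0.024,0.171,0],"claw":1},{"angular":[0,0,0],"travel":[-0.024,0.171,0],"claw":1},{"angular":[0,0,0],"travel":[-0.024,0.171,0],"claw":1},{"angular":[0,0,0],"travel":[-0.024,0.171,0],"claw":1},{"angular":[0,0,0],"travel":[-0.024,0.171,0],"claw":1},{"angular":[0,0,0],"travel":[-0.024,0.171,0],"claw":1},{"angular":[0,0,0],"travel":[-0.024,0.171,0],"claw":1}])

```text
t: 34.28
ee_pos: [0.4927, 0.2622, 0.2087]
tool_rot: [0.735, 0.678, -0.001, 0.0]
wrist_force: [-0.1, -1.9, 0.6]
width: 0.0855
gripper_force: 0.0
```

```bash
python3 c.py
```

```text
34.28 [0.4927 0.2622 0.2087] yaw 85.4 z [-0.001 -0.001 -1.   ] [-0.34  0.54 -0.3   1.8   0.21  0.84 -0.82] [-0.1 -1.9  0.6] 0.08551650655201602
bottle 1989 0.4955 0.3331 16.0 16.0 top 0.145
jar 2051 0.4912 0.2633 24.6 24.5 top 0.109
```

drive_tool(moves=[{"angular":[0,0,0],"travel":[0,0,-0.035],"claw":1},{"angular":[0,0,0],"travel":[0,0,-0.07],"claw":1},{"angular":[0,0,0],"travel":[0,0,-0.105],"claw":1},{"angular":[0,0,0],"travel":[0,0,-0.133],"claw":1},{"angular":[0,0,0],"travel":[0,0,-0.133],"claw":1},{"angular":[0,0,0],"travel":[0,0,-0.133],"claw":0.6},{"angular":[0,0,0],"travel":[0,0,-0.133],"claw":0.2},{"angular":[0,0,0],"travel":[0,0,-0.133],"claw":0.2}])

```text
t: 35.0
ee_pos: [0.4945, 0.2626, 0.0783]
tool_rot: [0.736, 0.677, 0.002, 0.0]
wrist_force: [-1.3, 0.5, 0.8]
width: 0.0518
gripper_force: 0.4
```

drive_tool(moves=[{"angular":[0,0,0],"travel":[0,0,0],"claw":0.2},{"angular":[0,0,0],"travel":[0,0,0],"claw":0.2},{"angular":[0,0,0],"travel":[0,0,0],"claw":0.2},{"angular":[0,0,0],"travel":[0,0,0],"claw":0.2}])

```text
t: 35.33
ee_pos: [0.4944, 0.2631, 0.0786]
tool_rot: [0.735, 0.678, 0.002, 0.001]
wrist_force: [-1.2, -1.0, 6.7]
width: 0.0465
gripper_force: 40.3
```

drive_tool(moves=[{"angular":[0,0,0],"travel":[0,0,0.004],"claw":0.2},{"angular":[0,0,0],"travel":[0,0,0.015],"claw":0.2},{"angular":[0,0,0],"travel":[0,0,0.035],"claw":0.2},{"angular":[0,0,0],"travel":[0,0,0.06],"claw":0.2},{"angular":[0,0,0],"travel":[0,0,0.09],"claw":0.2},{"angular":[0,0,0],"travel":[0,0,0.12],"claw":0.2},{"angular":[0,0,0],"travel":[0,0,0.14],"claw":0.2},{"angular":[0,0,0],"travel":[0,0,0.145],"claw":0.2}])

```text
t: 36.0
ee_pos: [0.4946, 0.2636, 0.2259]
tool_rot: [0.735, 0.678, 0.004, 0.001]
wrist_force: [0.6, -0.3, -2.0]
width: 0.0468
gripper_force: 41.5
```

drive_tool(moves=[{"angular":[0,0,0],"travel":[0,-0.015,0],"claw":0.2},{"angular":[0,0,0],"travel":[0,-0.045,0],"claw":0.2},{"angular":[0,0,0],"travel":[0.005,-0.08,0],"claw":0.2},{"angular":[0,0,0],"travel":[0.01,-0.12,0],"claw":0.2},{"angular":[0,0,0],"travel":[0.015,-0.16,0],"claw":0.2},{"angular":[0,0,0],"travel":[0.02,-0.2,0],"claw":0.2},{"angular":[0,0,0],"travel":[0.025,-0.24,0],"claw":0.2},{"angular":[0,0,0],"travel":[0.03,-0.28,0],"claw":0.2}])

```text
t: 36.67
ee_pos: [0.522, -0.0196, 0.2208]
tool_rot: [0.735, 0.678, -0.001, -0.0]
wrist_force: [0.6, 0.5, -2.2]
width: 0.0465
gripper_force: 41.6
```

drive_tool(moves=[{"angular":[0,0,0],"travel":[0.002,-0.04,0],"claw":0.2},{"angular":[0,0,0],"travel":[0.004,-0.08,0],"claw":0.2},{"angular":[0,0,0],"travel":[0.006,-0.12,0],"claw":0.2},{"angular":[0,0,0],"travel":[0.008,-0.16,0],"claw":0.2},{"angular":[0,0,0],"travel":[0.01,-0.2,0],"claw":0.2},{"angular":[0,0,0],"travel":[0.01,-0.24,0],"claw":0.2},{"angular":[0,0,0],"travel":[0.01,-0.275,0],"claw":0.2},{"angular":[0,0,0],"travel":[0.01,-0.3,0],"claw":0.2}])

```text
t: 37.33
ee_pos: [0.5309, -0.3222, 0.2203]
tool_rot: [0.737, 0.676, -0.001, -0.0]
wrist_force: [0.2, -0.4, -2.1]
width: 0.0466
gripper_force: 41.6
```

drive_tool(moves=[{"angular":[0,0,0],"travel":[0,-0.02,0],"claw":0.2},{"angular":[0,0,0],"travel":[0,-0.032,0],"claw":0.2},{"angular":[0,0,0],"travel":[0,-0.036,0],"claw":0.2},{"angular":[0,0,0],"travel":[0,-0.036,-0.015],"claw":0.2},{"angular":[0,0,0],"travel":[0,-0.036,-0.04],"claw":0.2},{"angular":[0,0,0],"travel":[0,-0.036,-0.065],"claw":0.2},{"angular":[0,0,0],"travel":[0,-0.036,-0.085],"claw":0.2},{"angular":[0,0,0],"travel":[0,-0.036,-0.1],"claw":0.2}])

```text
t: 38.0
ee_pos: [0.5323, -0.3506, 0.1191]
tool_rot: [0.734, 0.679, 0.0, -0.002]
wrist_force: [-0.4, -0.0, -2.4]
width: 0.0465
gripper_force: 41.6
```

```bash
python3 st.py
```

```text
38.0 [ 0.5323 -0.3506  0.1191] yaw 85.5 z [-0.003  0.003 -1.   ] [ 0.69  0.75 -0.25  1.65  0.24  0.78  0.25] [-0.4 -0.  -2.4] 0.04652540982429919
```

drive_tool(moves=[{"angular":[0,0,0],"travel":[0,0,-0.015],"claw":0.2},{"angular":[0,0,0],"travel":[0,0,-0.028],"claw":0.2},{"angular":[0,0,0],"travel":[0,0,-0.036],"claw":0.2},{"angular":[0,0,0],"travel":[0,0,-0.04],"claw":0.2},{"angular":[0,0,0],"travel":[0,0,-0.042],"claw":0.2},{"angular":[0,0,0],"travel":[0,0,-0.043],"claw":0.2},{"angular":[0,0,0],"travel":[0,0,-0.044],"claw":0.2},{"angular":[0,0,0],"travel":[0,0,-0.044],"claw":0.2}])

```text
t: 38.67
ee_pos: [0.5329, -0.354, 0.0794]
tool_rot: [0.735, 0.678, -0.0, 0.001]
wrist_force: [-3.5, 1.2, 5.9]
width: 0.0464
gripper_force: 41.8
```

drive_tool(moves=[{"angular":[0,0,0],"travel":[0,0,0],"claw":0.2},{"angular":[0,0,0],"travel":[0,0,-0.001],"claw":0.2},{"angular":[0,0,0],"travel":[0,0,-0.001],"claw":0.2},{"angular":[0,0,0],"travel":[0,0,-0.001],"claw":0.2}])

```text
t: 39.0
ee_pos: [0.533, -0.3542, 0.0793]
tool_rot: [0.735, 0.678, -0.0, 0.001]
wrist_force: [-4.8, 0.5, 12.4]
width: 0.0471
gripper_force: 42.1
```

drive_tool(moves=[{"angular":[0,0,0],"travel":[0,0,0.001],"claw":0.8},{"angular":[0,0,0],"travel":[0,0,0.001],"claw":1},{"angular":[0,0,0],"travel":[0,0,0.001],"claw":1},{"angular":[0,0,0],"travel":[0,0,0.001],"claw":1},{"angular":[0,0,0],"travel":[0,0,0.03],"claw":1},{"angular":[0,0,0],"travel":[0,0,0.065],"claw":1},{"angular":[0,0,0],"travel":[0,0,0.105],"claw":1},{"angular":[0,0,0],"travel":[0,0,0.135],"claw":1}])

```text
t: 39.67
ee_pos: [0.5337, -0.3538, 0.2139]
tool_rot: [0.735, 0.678, 0.001, 0.001]
wrist_force: [0.8, -0.8, 0.6]
width: 0.0855
gripper_force: 0.0
```

```bash
python3 c.py
```

```text
39.67 [ 0.5337 -0.3538  0.2139] yaw 85.4 z [ 0.002 -0.001 -1.   ] [ 0.71  0.64 -0.28  1.56  0.2   0.96  0.28] [ 0.8 -0.8  0.6] 0.0855240140419758
jar 1987 0.5296 -0.3514 24.4 24.5 top 0.109
beaker 2005 0.5453 -0.22 28.1 28.0 top 0.113
```

drive_tool(moves=[{"angular":[0,0,0],"travel":[-0.02,0.31,0],"claw":1},{"angular":[0,0,0],"travel":[-0.02,0.31,0],"claw":1},{"angular":[0,0,0],"travel":[-0.02,0.31,0],"claw":1},{"angular":[0,0,0],"travel":[-0.02,0.31,0],"claw":1},{"angular":[0,0,0],"travel":[-0.02,0.31,0],"claw":1},{"angular":[0,0,0],"travel":[-0.02,0.31,0],"claw":1},{"angular":[0,0,0],"travel":[-0.02,0.31,0],"claw":1},{"angular":[0,0,0],"travel":[-0.02,0.31,0],"claw":1}])

```text
t: 40.38
ee_pos: [0.5123, -0.037, 0.2114]
tool_rot: [0.733, 0.68, 0.001, -0.001]
wrist_force: [-0.4, 1.2, 0.1]
width: 0.0852
gripper_force: 0.0
```

drive_tool(moves=[{"angular":[0,0,0],"travel":[-0.018,0.31,0],"claw":1},{"angular":[0,0,0],"travel":[-0.018,0.31,0],"claw":1},{"angular":[0,0,0],"travel":[-0.018,0.31,0],"claw":1},{"angular":[0,0,0],"travel":[-0.018,0.31,0],"claw":1},{"angular":[0,0,0],"travel":[-0.018,0.31,0],"claw":1},{"angular":[0,0,0],"travel":[-0.018,0.31,0],"claw":1},{"angular":[0,0,0],"travel":[-0.018,0.31,0],"claw":1},{"angular":[0,0,0],"travel":[-0.018,0.31,0],"claw":1}])

```text
t: 41.05
ee_pos: [0.4933, 0.2738, 0.2113]
tool_rot: [0.733, 0.68, 0.002, -0.002]
wrist_force: [-0.0, 0.8, 0.5]
width: 0.0853
gripper_force: 0.0
```

drive_tool(moves=[{"angular":[0,0,0],"travel":[0,0.04,0],"claw":1},{"angular":[0,0,0],"travel":[0,0.069,0],"claw":1},{"angular":[0,0,0],"travel":[0,0.069,0],"claw":1},{"angular":[0,0,0],"travel":[0,0.069,0],"claw":1}])

```text
t: 41.38
ee_pos: [0.4939, 0.3378, 0.2107]
tool_rot: [0.734, 0.679, 0.0, -0.001]
wrist_force: [-0.3, -0.2, -0.3]
width: 0.0852
gripper_force: 0.0
```

```bash
python3 c.py
```

```text
41.38 [0.4939 0.3378 0.2107] yaw 85.6 z [-0.001  0.001 -1.   ] [-0.46  0.59 -0.3   1.68  0.21  0.9  -0.91] [-0.3 -0.2 -0.3] 0.08515648066741058
bottle 1573 0.4956 0.3332 16.2 16.0 top 0.144
```

drive_tool(moves=[{"angular":[0,0,0],"travel":[0.001,-0.003,-0.005],"claw":1},{"angular":[0,0,0],"travel":[0.001,-0.003,-0.04],"claw":1},{"angular":[0,0,0],"travel":[0.001,-0.003,-0.075],"claw":1},{"angular":[0,0,0],"travel":[0.001,-0.003,-0.11],"claw":1},{"angular":[0,0,0],"travel":[0.001,-0.003,-0.11],"claw":1},{"angular":[0,0,0],"travel":[0.001,-0.003,-0.11],"claw":0.4},{"angular":[0,0,0],"travel":[0.001,-0.003,-0.11],"claw":0},{"angular":[0,0,0],"travel":[0.001,-0.003,-0.11],"claw":0}])

```text
t: 42.1
ee_pos: [0.4976, 0.333, 0.1036]
tool_rot: [0.735, 0.678, 0.002, 0.0]
wrist_force: [-0.2, -0.5, -0.1]
width: 0.0514
gripper_force: 0.0
```

drive_tool(moves=[{"angular":[0,0,0],"travel":[0,0,0],"claw":0},{"angular":[0,0,0],"travel":[0,0,0],"claw":0},{"angular":[0,0,0],"travel":[0,0,0],"claw":0},{"angular":[0,0,0],"travel":[0,0,0],"claw":0},{"angular":[0,0,0],"travel":[0,0,0],"claw":0}])

```text
t: 42.52
ee_pos: [0.497, 0.3332, 0.1035]
tool_rot: [0.735, 0.678, 0.002, 0.0]
wrist_force: [-0.1, -0.7, 6.9]
width: 0.0289
gripper_force: 38.8
```

drive_tool(moves=[{"angular":[0,0,0],"travel":[0,0,0.004],"claw":0},{"angular":[0,0,0],"travel":[0,0,0.015],"claw":0},{"angular":[0,0,0],"travel":[0,0,0.035],"claw":0},{"angular":[0,0,0],"travel":[0,0,0.06],"claw":0},{"angular":[0,0,0],"travel":[0,0,0.085],"claw":0},{"angular":[0,0,0],"travel":[0,0,0.11],"claw":0},{"angular":[0,0,0],"travel":[0,0,0.125],"claw":0},{"angular":[0,0,0],"travel":[0,0,0.13],"claw":0}])

```text
t: 43.18
ee_pos: [0.497, 0.3334, 0.2351]
tool_rot: [0.735, 0.678, 0.003, 0.0]
wrist_force: [-0.1, 0.6, -2.8]
width: 0.0286
gripper_force: 40.8
```

drive_tool(moves=[{"angular":[0,0,0],"travel":[0,-0.015,0],"claw":0},{"angular":[0,0,0],"travel":[0,-0.045,0],"claw":0},{"angular":[0,0,0],"travel":[-0.002,-0.08,0],"claw":0},{"angular":[0,0,0],"travel":[-0.004,-0.12,0],"claw":0},{"angular":[0,0,0],"travel":[-0.006,-0.16,0],"claw":0},{"angular":[0,0,0],"travel":[-0.008,-0.2,0],"claw":0},{"angular":[0,0,0],"travel":[-0.01,-0.24,0],"claw":0},{"angular":[0,0,0],"travel":[-0.012,-0.28,0],"claw":0}])

```text
t: 43.85
ee_pos: [0.4818, 0.0492, 0.2302]
tool_rot: [0.735, 0.678, -0.001, -0.001]
wrist_force: [0.6, -0.2, -1.5]
width: 0.0288
gripper_force: 41.0
```

drive_tool(moves=[{"angular":[0,0,0],"travel":[-0.002,-0.04,0],"claw":0},{"angular":[0,0,0],"travel":[-0.004,-0.08,0],"claw":0},{"angular":[0,0,0],"travel":[-0.006,-0.12,0],"claw":0},{"angular":[0,0,0],"travel":[-0.008,-0.16,0],"claw":0},{"angular":[0,0,0],"travel":[-0.01,-0.2,0],"claw":0},{"angular":[0,0,0],"travel":[-0.013,-0.24,0],"claw":0},{"angular":[0,0,0],"travel":[-0.013,-0.275,0],"claw":0},{"angular":[0,0,0],"travel":[-0.013,-0.3,0],"claw":0}])

```text
t: 44.52
ee_pos: [0.4677, -0.2524, 0.23]
tool_rot: [0.737, 0.676, -0.002, -0.001]
wrist_force: [0.4, -1.2, -2.6]
width: 0.0288
gripper_force: 41.0
```

drive_tool(moves=[{"angular":[0,0,0],"travel":[0,-0.02,0],"claw":0},{"angular":[0,0,0],"travel":[0,-0.03,0],"claw":0},{"angular":[0,0,0],"travel":[0,-0.033,0],"claw":0},{"angular":[0,0,0],"travel":[0,-0.033,-0.015],"claw":0},{"angular":[0,0,0],"travel":[0,-0.033,-0.04],"claw":0},{"angular":[0,0,0],"travel":[0,-0.033,-0.065],"claw":0},{"angular":[0,0,0],"travel":[0,-0.033,-0.08],"claw":0},{"angular":[0,0,0],"travel":[0,-0.033,-0.09],"claw":0}])

```text
t: 45.18
ee_pos: [0.4695, -0.278, 0.1391]
tool_rot: [0.734, 0.679, -0.0, -0.002]
wrist_force: [-0.4, 0.2, -1.9]
width: 0.0287
gripper_force: 41.0
```

drive_tool(moves=[{"angular":[0,0,0],"travel":[0,0,-0.012],"claw":0},{"angular":[0,0,0],"travel":[0,0,-0.024],"claw":0},{"angular":[0,0,0],"travel":[0,0,-0.031],"claw":0},{"angular":[0,0,0],"travel":[0,0,-0.035],"claw":0},{"angular":[0,0,0],"travel":[0,0,-0.037],"claw":0},{"angular":[0,0,0],"travel":[0,0,-0.038],"claw":0},{"angular":[0,0,0],"travel":[0,0,-0.039],"claw":0},{"angular":[0,0,0],"travel":[0,0,-0.039],"claw":0}])

```text
t: 45.85
ee_pos: [0.4718, -0.281, 0.1041]
tool_rot: [0.735, 0.678, 0.0, 0.001]
wrist_force: [-2.4, 0.6, 7.1]
width: 0.0288
gripper_force: 39.6
```

drive_tool(moves=[{"angular":[0,0,0],"travel":[0,0,-0.001],"claw":0},{"angular":[0,0,0],"travel":[0,0,-0.001],"claw":0},{"angular":[0,0,0],"travel":[0,0,0],"claw":0.4},{"angular":[0,0,0],"travel":[0,0,0],"claw":1},{"angular":[0,0,0],"travel":[0,0,0],"claw":1},{"angular":[0,0,0],"travel":[0,0,0],"claw":1},{"angular":[0,0,0],"travel":[0,0,0],"claw":1},{"angular":[0,0,0],"travel":[0,0,0.03],"claw":1}])

```text
t: 46.52
ee_pos: [0.4676, -0.2789, 0.1281]
tool_rot: [0.735, 0.678, -0.002, -0.005]
wrist_force: [-0.1, -1.1, -0.4]
width: 0.0856
gripper_force: 0.0
```

drive_tool(moves=[{"angular":[0,0,0],"travel":[0,0,0.035],"claw":1},{"angular":[0,0,0],"travel":[0,0,0.07],"claw":1},{"angular":[0,0,0],"travel":[0,0,0.105],"claw":1},{"angular":[0,0,0],"travel":[0,0,0.14],"claw":1},{"angular":[0,0,0],"travel":[0,0,0.14],"claw":1},{"angular":[0,0,0],"travel":[0,0,0.14],"claw":1}])

```text
t: 47.02
ee_pos: [0.472, -0.2812, 0.2742]
tool_rot: [0.735, 0.678, 0.001, 0.002]
wrist_force: [-0.3, -0.3, -0.4]
width: 0.0852
gripper_force: 0.0
```

```bash
python3 c.py w7; python3 - <<'E'
from h import *
z=np.load('w7.npz'); c,_=cam('wrist'); A=cloud(c,z['T'],z['d']); s=(z['d']>0)&(A[...,2]>.021)&(A[...,2]<.028)&(np.hypot(A[...,0]-.506,A[...,1]+.285)<.15)
print('tray',cv2.minAreaRect((A[s][:,:2]*1000).astype(np.float32)))
p,d=viewer.grab_frame('side'); cv2.imwrite('pics/side7.png',p[100:480,100:600])
E
```

```text
47.02 [ 0.472  -0.2812  0.2742] yaw 85.3 z [ 0.004 -0.002 -1.   ] [ 0.67  0.44 -0.27  1.75  0.14  0.97  0.26] [-0.3 -0.3 -0.4] 0.08520652238224942
bottle 976 0.4694 -0.2796 16.0 16.0 top 0.145
jar 1273 0.5296 -0.3512 24.8 24.5 top 0.109
beaker 1480 0.5452 -0.2196 28.1 28.0 top 0.113
tray ((505.50701904296875, -282.1408386230469), (221.5793914794922, 152.39837646484375), 85.45178985595703)
```

View pics/side7.png

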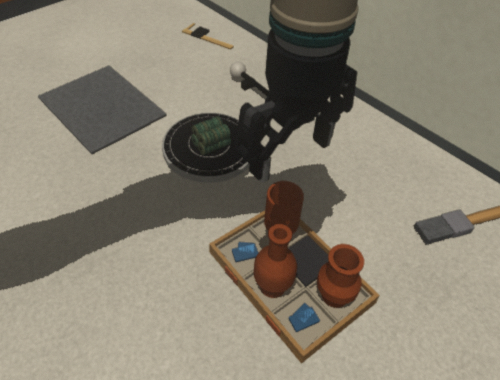

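View pics/w7.png

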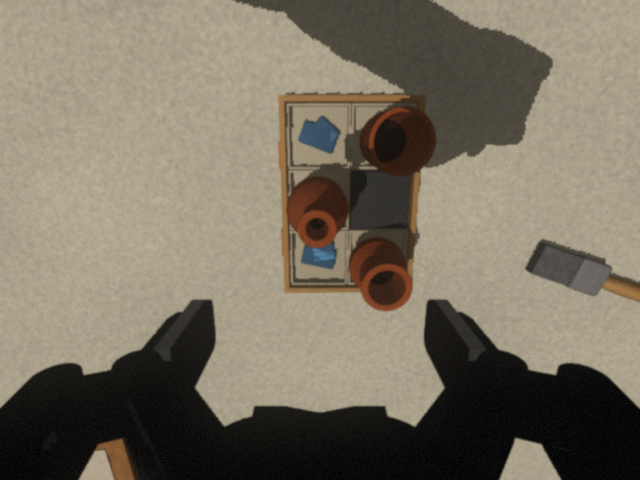

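All three pots stand upright in their own card trays, within about 5 mm of centre and with their tops at the right height. The coins rest on the turntable and the gripper is clear.

```bash
python3 -c "
from bench import ticket; print(ticket.finish_job())"
```

```text
the job is handed in; nothing more can be done
None
```

The job is handed in, though no verdict came back: by my last measurements the coins stand upright about 5 mm off the turntable's centre, all three pots are upright in their own card trays within about 5 mm of centre, and the ball bar was never touched.

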